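Unscrew the glue press and take out the snowman

ROBOT

A 6-joint arm with a two-finger parallel gripper is mounted at the origin on the work surface. World frame = base frame: x ahead of the robot, y to its left, z up, the work surface at z = 0. Lengths are in m, angles in degrees, forces in N, time in s.
With the tool pointing down it reaches from about 0.325 to 0.9 m from the base axis. Payload 3.5 kg.
Tool frame: the origin (TCP) lies on the centre line of the jaws, within the pads' length; the fingertips stand 25 mm ahead of it and the grasp point (between the pads) lies 6 mm ahead of it (r.tcp_to_tips is the distance from the TCP to the fingertips, in m); z points along the fingers, y is the line along which they close (so a half turn about z gives the same grasp; the last joint's range is limited). The gripper opens to 85 mm and grips with 20 to 120 N. Pads are 22 mm wide; open, the fingers measure 114 mm over their backs; the gripper's body (76 mm by 85 mm) begins 54 mm behind the grasp point. The pads swing forward as they close: fully open they stand 13 mm farther back than shut.
Start: joints at [-79.836, 15.837, -1.513, 72.651, 0, 84.076], TCP at [0.173, -0.601, 0.256] pointing down, gripper open.
Joint ranges: [-178.77, 178.77], [-48.84, 107.48], [-61.69, 71.31], [-111.58, 123.2], [-90, 87.43], [-180, 180]. Speed limits (degrees/s): [147.25, 147.25, 180, 180, 180, 180].

INTERFACE

Orientations are given as a 3x3 rotation matrix whose columns are the frame's x, y, z axes.
In Python, from station import r, camera, workorder gives the robot as it stands. The module is installed in compiled form; this text tells all that it offers.
- The arm moves only by the shell command python3 -m inch 'ROWS' [FORCE]. ROWS is JSON, a list of rows, each a list of 7 numbers: the turn, a rotation vector about the tool's x, y, z in rad, then the shift along the tool's x, y, z in m, then the closure, from 0 (fully open) to 1 (shut). A call has 1 to 20 rows; each row is the pose to reach, as a shift and turn from the pose commanded when the call began, along the tool's axes at that moment; what a row does not reach only later rows make up. A row lasts 1/12 s, in which the tool goes at most 41.7 mm and 7.16 degrees, less where a joint would pass 70% of its speed; a pose out of reach is approached as far as the arm can. A call with a gripper value outside its range is refused whole. The fingers move at their own pace and stop on an object; FORCE is the grip in N (left out, the last holds). Time passes only in rows, so rows that repeat a pose let the fingers close. It gives the time, the measured TCP pose, the force and the opening at its end, in the units of the state.
- r.get_state(): the state, without advancing time (a new reading comes with each control period).
- camera(name): name is "scene" or "top" or "wrist"; returns a dict with "image" (480x640x3 uint8, blue, green, red), "depth" (480x640 float32, m along the optical axis (not along the pixel's ray), 0 where there is no reading), "mtx" (3x3 intrinsics, pixels), "cam_to_world" (4x4, takes a point from camera to world coordinates). Camera axes: x right, y down, z forward; pixel columns grow to the right and rows downward; lengths in m; the calibration is good to about 2 mm. A picture is of the moment at which its call begins.
- workorder.close_job(): hands the job in, once; it reports no verdict.
The state is a dict: "time_s": time; "qpos": joint angles; "joint_velocities": joint speeds; "effort": joint torques, N m; "ee_pos": TCP position; "eef_rot": TCP orientation; "contact_force": force on the tool from outside, world axes, zero at the start; "torque": the same for the moment, N m; "finger_gap": finger opening in m.
Only numpy, scipy, OpenCV 4.12 (cv2) and the standard library are available. Lean on these libraries where they do the work, as an engineer would, in place of code of your own. Each camera call takes 0.05 s, during which the arm holds its last target. There are 200 camera calls.

TASK

Take hold of the wooden handle on the press's handwheel and wind it anticlockwise, following it as it rises, until the screw comes up against its top stop. Go gently and feel for the stop: the press is not bolted down and must not be shoved, tipped, leant on or pulled up. Then, and not before, draw the plywood snowman out by its hat from under the raised foot, lay it flat with all of it on the cork mat and let go; leave the glue bottle, the cup and the tray of wooden bits undisturbed.

Things in the scene. Friction and masses are not known exactly. Their poses are not given: they have to be found in the camera images.
- press: Grey screw press, 6 kg in all, loose on rubber feet (tips or slides if pushed sideways at the wheel with over about 17 N). Origin: centre of underside, z up. Base 190 (x) by 160 (y) mm, top 20 mm up; columns 18 mm thick at x = +/-75 mm; crosshead 190 by 45 mm, underside 125, top 155 mm up. Open along y: the snowman lies on the base, hat sticking out on the +y side.
- foot: Round foot of the press, 60 mm across, 12 mm thick, on the screw axis; origin: centre of its underside. Its spring keeps it pressing on the snowman over the first 3 to 10 mm of the screw's rise; then it rises with the screw and ends about 20 mm above the snowman.
- hub (a point): Top of the handwheel's hub, on the upright screw axis, 12 mm above the rim's middle plane. Steel wheel, ring 100 mm in diameter, bar 13 mm thick, three spokes. Wheel and screw rise 16 mm per turn anticlockwise from above; about 3 N at the handle turns it. The solid top stop comes 1.3 to 2.1 turns from the start: unseen, only felt. The wheel stays where it is left.
- handle_mid (a point): Centre (half-way up) of the wooden crank handle: an upright round grip 22 mm in diameter and 42 mm tall that stands on the wheel's rim, 50 mm from the screw axis, and spins freely on its own pin, so a hand can hold it without turning while going round. Its lower end is 11 mm above the middle plane of the rim.
- plaque: Flat plywood snowman, 8 mm thick, 207 mm long, 90 g. Origin: underside of the big round belly (90 mm across), at its centre; y runs along the snowman to the hat, z up. Next come a 64 mm and a 48 mm disc, a hat brim 52 mm wide (y = 114 to 122 mm), then the hat's straight crown, 36 mm wide (x) and reaching from y = 122 to 162 mm.
- hat (a point): Centre of the snowman's hat crown, half-way through its thickness, 142 mm from the belly's centre. At the start it sticks out of the press about 24 mm above the table, with free space beneath and beside it.
- hat_end (a point): Far end of the hat, on the snowman's centre line, 162 mm from the belly's centre.
- bottom_end (a point): Other end of the snowman, on its centre line at the edge of the belly, 45 mm from the belly's centre.
- mat: Cork mat fixed to the table, 180 (x) by 280 (y) mm, 5 mm thick. Origin: centre of its underside.
- glue: Bystander: yellow plastic glue bottle, 52 mm in diameter, 150 mm tall; origin under its centre.
- cup: Bystander: green glass cup, 72 mm across the rim, 75 mm tall; origin under its centre.
- bits_tray: Bystander: open plywood tray of little wooden shapes, 160 by 200 by 50 mm; origin under its centre.
- table: The lilac craft table under everything, its top at height 0.

How it is judged:
By the outcome, as a careful person would: the job done as asked, in the order asked, and still so for the second after the job is handed in, with the robot touching nothing.
It also fails if it takes over 70 s, if anything falls off the work surface, if the arm or the gripper's body presses on something with over 40 N, if the wrist force passes 120 N, or if a joint passes its speed limit or range.

## Working session

There is one attempt and no reset: what is moved stays moved. The work goes in short steps, Python scripts to look and compute and a shell command to move; the robot and the scene stay as the last step left them, time stands still between calls to the robot, and variables do not carry over. Pictures are saved under pics/ and viewed, on a budget of 10 in all, crops included, one or two more only if the job needs it, and the job is handed in when it is done.

```bash
mkdir -p pics; cat > h.py <<'E'
import numpy as np, cv2
from station import r, camera, workorder
def pts(c):
    d=c["depth"]; v,u=np.mgrid[:480,:640]; K=c["mtx"]
    P=np.stack([(u-K[0,2])/K[0,0]*d,(v-K[1,2])/K[1,1]*d,d],-1)
    M=c["cam_to_world"]; return P@M[:3,:3].T+M[:3,3]
E
python3 - <<'E'
from h import *
s=r.get_state();print({k:np.round(v,3).tolist() for k,v in s.items()},r.tcp_to_tips)
for n in("scene","top"):
    c=camera(n);cv2.imwrite(f"pics/{n}0.png",c["image"]);np.savez(f"{n}0.npz",**c);print(n,np.round(c["mtx"],1).tolist(),np.round(c["cam_to_world"],3).tolist())
E
```

```text
{'time_s': 0.0, 'qpos': [-79.838, 15.879, -1.599, 72.65, 0.001, 84.078], 'joint_velocities': [-0.062, -0.023, 0.11, -0.027, 0.011, -0.017], 'effort': [-0.002, -44.55, 29.521, 0.016, -0.0, 0.0], 'ee_pos': [0.173, -0.6, 0.255], 'eef_rot': [[0.961, 0.277, -0.0], [0.277, -0.961, 0.002], [0.0, -0.002, -1.0]], 'contact_force': [0.368, -0.265, 1.078], 'torque': [-0.033, 0.047, 0.012], 'finger_gap': 0.085} 0.025
scene [[508.5, 0.0, 318.5], [0.0, 508.5, 243.0], [0.0, 0.0, 1.0]] [[0.682, -0.698, 0.218, 0.403], [-0.731, -0.649, 0.212, -0.291], [-0.006, -0.304, -0.953, 1.068], [0.0, 0.0, 0.0, 1.0]]
top [[580.5, 0.0, 315.9], [0.0, 580.5, 228.5], [0.0, 0.0, 1.0]] [[0.01, -0.995, 0.101, 0.453], [-1.0, -0.011, -0.014, -0.043], [0.015, -0.101, -0.995, 1.546], [0.0, 0.0, 0.0, 1.0]]
```

View pics/top0.png

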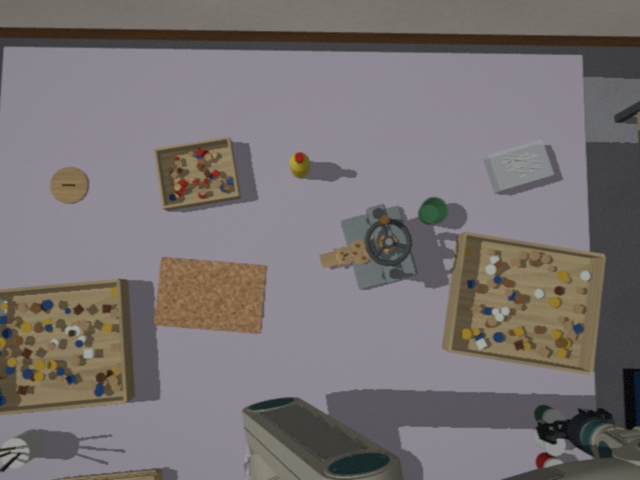

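View pics/scene0.png

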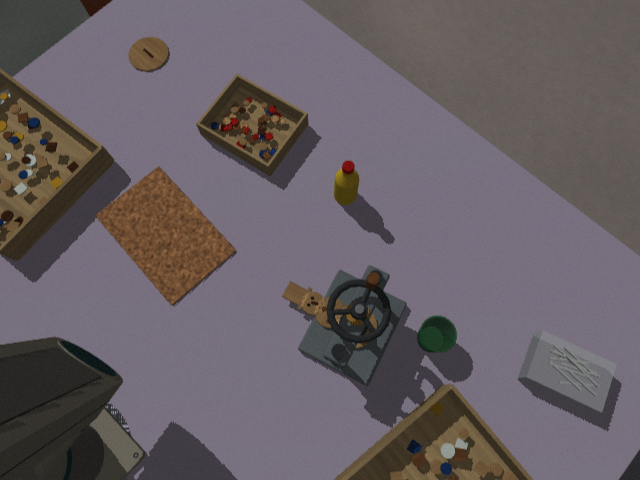

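The top view shows the press at about (380,245), with the handle knob at (384,220) and the hat at (330,258). The mat is at (212,295). The scene view shows the handle at (375,278), the hub at (360,310) and the hat at (297,293). Next I'll measure them.

```bash
python3 - <<'E'
from h import *
for n,roi in(("top",(300,200,430,300)),("scene",(270,250,440,400))):
    c=dict(np.load(n+"0.npz"));P=pts(c);hsv=cv2.cvtColor(c["image"],cv2.COLOR_BGR2HSV)
    m=np.zeros((480,640),bool);m[roi[1]:roi[3],roi[0]:roi[2]]=1
    z=P[...,2];print(n,"z hist",np.histogram(z[m],bins=np.arange(0,.32,.01))[0])
    H,S,V=[hsv[...,i].astype(int) for i in range(3)]
    wood=m&(S>90)&(H<25)
    for a,b in((.01,.05),(.16,.3)):
        k=wood&(z>a)&(z<b);q=P[k];print(" wood",a,k.sum(),q.mean(0).round(4),q.min(0).round(4),q.max(0).round(4), V[k].mean())
    k=wood&(z>.18);
    if k.any():
        zz=np.percentile(z[k],90);kk=k&(z>zz-.006);print(" knob top",kk.sum(),P[kk].mean(0).round(4),zz, np.ptp(P[kk],axis=0).round(4))
    k=m&(z>.165)&(z<.32)&(S<90);q=P[k];print(" wheel",k.sum(),q.mean(0).round(4),np.median(q[:,2]));
    zm=np.median(q[:,2]);q=q[abs(q[:,2]-zm)<.01]
    (cx,cy),R=cv2.minEnclosingCircle(q[:,:2].astype(np.float32));print("  enc",cx,cy,R)
    # ring fit
    d=np.hypot(q[:,0]-cx,q[:,1]-cy);qq=q[d>.035];A=np.c_[2*qq[:,:2],np.ones(len(qq))];s=np.linalg.lstsq(A,(qq[:,:2]**2).sum(1),rcond=None)[0];print("  fit",s[:2],np.sqrt(s[2]+s[0]**2+s[1]**2))
    # hub
    d=np.hypot(q[:,0]-s[0],q[:,1]-s[1]);print("  ring z",np.median(qq[:,2]))
    hh=P[m&(np.hypot(P[...,0]-s[0],P[...,1]-s[1])<.008)];print("  hub z",np.percentile(hh[:,2],[50,90,98]))
    # crosshead/base
    for a,b in((.012,.026),(.145,.162)):
        k=m&(z>a)&(z<b)&(S<90);q=P[k]
        if len(q)>20: print("  press",a,len(q),cv2.minAreaRect((q[:,:2]*1000).astype(np.float32)),np.median(q[:,2]))
c=dict(np.load("top0.npz"));P=pts(c);z=P[...,2]
hsv=cv2.cvtColor(c["image"],cv2.COLOR_BGR2HSV)
def rect(name,u0,v0,u1,v1,f):
    k=np.zeros((480,640),bool);k[v0:v1,u0:u1]=1;k&=f;q=P[k];print(name,k.sum(),cv2.minAreaRect((q[:,:2]*1000).astype(np.float32)),q[:,2].max())
S=hsv[...,1]
rect("mat",145,245,280,345,(S>90))
rect("tray",145,130,250,220,z>.02)
rect("glue",285,145,315,185,z>.02)
rect("cup",415,190,450,230,z>.02)
rect("hat",310,240,375,280,(S>90)&(z>.015)&(z<.04))
rect("bigtray",430,220,620,380,z>.02)
rect("base",335,195,425,300,(z>.013)&(z<.027)&(S<90))
for n in("top","scene"):
    c=dict(np.load(n+"0.npz"));y=(175,280,430,290) 
    cv2.imwrite(f"pics/{n}c.png",cv2.resize(c["image"][200:300,310:440] if n=="top" else c["image"][250:400,270:420],None,fx=4,fy=4,interpolation=cv2.INTER_CUBIC))
a=cv2.imread("pics/topc.png");b=cv2.imread("pics/scenec.png");b=cv2.resize(b,(400,400));a=cv2.resize(a,(400,308))
o=np.zeros((400,800,3),np.uint8);o[:308,:400]=a;o[:,400:]=b;cv2.imwrite("pics/crop.png",cv2.convertScaleAbs(o,alpha=1.8))
E
```

```text
top z hist [3868 1055 1550  292   44   23   14   44    4    0    0    0    2   28
   78  667  257   10   52  769  136   18    2   17   63    0    0    0
    0    0    0]
 wood 0.01 733 [ 0.539  -0.1463  0.028 ] [ 0.5088 -0.2727  0.0168] [ 0.5917 -0.0781  0.038 ] 130.41609822646657
 wood 0.16 155 [ 0.585  -0.2175  0.2092] [ 0.5364 -0.2469  0.1606] [ 0.6183 -0.1772  0.2488] 100.50322580645161
 knob top 56 [ 0.5968 -0.202   0.3374] 0.24761087917292157 [0.1649 0.1814 1.3038]
 wheel 1044 [ 0.5582 -0.2293  0.1938] 0.19510511367093275
  enc 0.5606998801231384 -0.22948266565799713 0.05624755471944809
  fit [ 0.56039265 -0.22900078] 0.04899366168202776
  ring z 0.1950422068842359
  hub z [0.2073837  0.21081936 0.21235164]
  press 0.012 1893 ((561.1105346679688, -215.8744354248047), (210.57550048828125, 329.9747619628906), 8.185073852539062) 0.01972640294241712
  press 0.145 751 ((561.03662109375, -229.6287841796875), (189.872314453125, 46.537654876708984), 15.933987617492676) 0.1548587370034511
scene z hist [3842 2743 1913  125   41   44   65  122    0    0    0    0    1    9
  127 1207  330
[... 1121 characters left out ...]
453), 28.33241844177246) 1.545512501890203
glue 413 ((624.0762939453125, -19.499277114868164), (343.0853271484375, 48.587554931640625), 0.9318253993988037) 1.545512501890203
cup 391 ((576.6881713867188, -211.30569458007812), (69.94065856933594, 412.4813537597656), 26.662832260131836) 1.545512501890203
hat 722 ((532.1338500976562, -140.02749633789062), (58.94630813598633, 120.4623794555664), 21.53036117553711) 0.03803694238730193
bigtray 6855 ((457.33746337890625, -425.6882629394531), (747.5773315429688, 327.3921813964844), 78.0571517944336) 1.545512501890203
base 1893 ((563.7656860351562, -238.19308471679688), (190.56793212890625, 252.91940307617188), 15.764532089233398) 0.026995856550899422
```

View pics/crop.png

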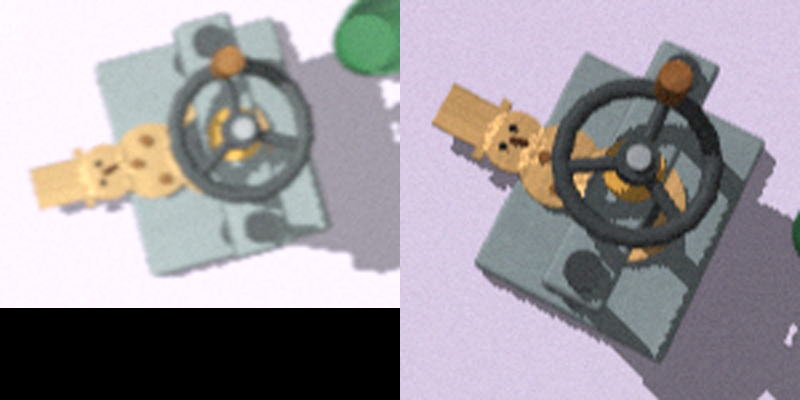

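```bash
python3 - <<'E'
from h import *
for n,kr,hr in(("top",(365,205,405,240),(312,235,372,285)),("scene",(360,258,395,300),(275,275,330,320))):
    c=dict(np.load(n+"0.npz"));P=pts(c);z=P[...,2];hsv=cv2.cvtColor(c["image"],cv2.COLOR_BGR2HSV)
    H,S=hsv[...,0],hsv[...,1];m=np.zeros((480,640),bool);m[kr[1]:kr[3],kr[0]:kr[2]]=1
    k=m&(z>.235)&(z<.27);q=P[k];print(n,"knob",k.sum(),q.mean(0).round(4),((q.max(0)+q.min(0))/2).round(4),np.percentile(q[:,2],[10,50,90]).round(4))
    m[:]=0;m[hr[1]:hr[3],hr[0]:hr[2]]=1
    k=m&(S>80)&(H<28)&(z>.005)&(z<.05)
    q=P[k];u=np.array([-.275,.961]);w=np.array([.961,.275]);d=(q[:,:2]-[.561,-.23])
    y=d@u;x=d@w;print(" hat y max",np.percentile(y,[99,100]),"z",np.median(q[:,2]))
    for a in np.arange(.06,.18,.008):
        j=(y>a)&(y<a+.008)
        if j.sum()>3: print("  y %.3f x %.4f..%.4f mid %.4f n%d"%(a+.004,x[j].min(),x[j].max(),(x[j].min()+x[j].max())/2,j.sum()))
c=dict(np.load("top0.npz"));P=pts(c);z=P[...,2];S=cv2.cvtColor(c["image"],cv2.COLOR_BGR2HSV)[...,1]
for name,u0,v0,u1,v1,f in(("mat",145,245,280,345,(S>90)&(z<.02)),("tray",145,130,250,220,(z>.02)),("glue",285,145,315,185,z>.02),("cup",415,190,450,230,z>.02),("big",430,220,620,380,z>.02),("ltray",0,270,140,420,z>.02)):
    k=np.zeros((480,640),np.uint8);k[v0:v1,u0:u1]=1;k&=(f&(z<.3)).astype(np.uint8)
    k=cv2.morphologyEx(k,cv2.MORPH_OPEN,np.ones((3,3)))>0;q=P[k];print(name,k.sum(),np.round(np.hstack([*map(np.ravel,cv2.minAreaRect((q[:,:2]*1000).astype(np.float32)))]),1),q[:,2].max().round(3))
E
```

```text
top knob 75 [ 0.6081 -0.2144  0.2428] [ 0.6081 -0.2142  0.2419] [0.2385 0.2427 0.2472]
 hat y max [0.15317222 0.15512192] z 0.02792281778599781
  y 0.064 x -0.0272..0.0297 mid 0.0012 n67
  y 0.072 x -0.0227..0.0259 mid 0.0016 n58
  y 0.080 x -0.0182..0.0208 mid 0.0013 n45
  y 0.088 x -0.0196..0.0244 mid 0.0024 n49
  y 0.096 x -0.0200..0.0233 mid 0.0017 n54
  y 0.104 x -0.0193..0.0221 mid 0.0014 n46
  y 0.112 x -0.0208..0.0248 mid 0.0020 n52
  y 0.120 x -0.0177..0.0188 mid 0.0005 n38
  y 0.128 x -0.0134..0.0190 mid 0.0028 n39
  y 0.136 x -0.0127..0.0184 mid 0.0028 n38
  y 0.144 x -0.0119..0.0189 mid 0.0035 n38
  y 0.152 x -0.0110..0.0193 mid 0.0041 n32
scene knob 139 [ 0.6078 -0.2166  0.2411] [ 0.6083 -0.2162  0.2408] [0.2387 0.2414 0.2431]
 hat y max [0.156617   0.15786101] z 0.02658511811667774
  y 0.064 x -0.0209..0.0223 mid 0.0007 n58
  y 0.072 x -0.0243..0.0287 mid 0.0022 n93
  y 0.080 x -0.0196..0.0223 mid 0.0014 n76
  y 0.088 x -0.0204..0.0248 mid 0.0022 n87
  y 0.096 x -0.0204..0.0252 mid 0.0024 n82
  y 0.104 x -0.0187..0.0245 mid 0.0029 n73
  y 0.112 x -0.0228..0.0279 mid 0.0026 n88
  y 0.120 x -0.0213..0.0264 mid 0.0025 n69
  y 0.128 x -0.0146..0.0208 mid 0.0031 n66
  y 0.136 x -0.0144..0.0203 mid 0.0030 n65
  y 0.144 x -0.0135..0.0214 mid 0.0040 n65
  y 0.152 x -0.0132..0.0218 mid 0.0043 n64
  y 0.160 x -0.0117..0.0206 mid 0.0045 n13
mat 7014 [431.5 212.2 276.9 175.3  85.9] 0.017
tray 1240 [750.7 253.1 163.7 201.7  10.2] 0.063
glue 412 [770.5 -17.1  50.2  48.6   0.8] 0.157
cup 356 [ 6.534e+02 -3.643e+02  6.790e+01  7.100e+01  5.000e-01] 0.084
big 6084 [ 437.7 -567.3  447.2  332.4   81.4] 0.082
ltray 4569 [301.7 579.9 309.1 333.9   5.6] 0.079
```

```bash
python3 -m inch '[[0,0,-0.031,0.0105,-0.005,-0.01,0],[0,0,-0.094,0.0315,-0.015,-0.03,0],[0,0,-0.188,0.063,-0.030,-0.05,0],[0,0,-0.298,0.1,-0.0476,-0.064,0],[0,0,-0.408,0.1365,-0.065,-0.064,0],[0,0,-0.518,0.173,-0.083,-0.064,0],[0,0,-0.628,0.21,-0.1,-0.064,0],[0,0,-0.738,0.247,-0.118,-0.064,0],[0,0,-0.848,0.2835,-0.135,-0.064,0],[0,0,-0.958,0.32,-0.153,-0.064,0],[0,0,-1.068,0.357,-0.17,-0.064,0],[0,0,-1.178,0.394,-0.188,-0.064,0],[0,0,-1.272,0.425,-0.203,-0.064,0],[0,0,-1.367,0.457,-0.218,-0.064,0],[0,0,-1.445,0.483,-0.2305,-0.064,0],[0,0,-1.508,0.504,-0.2405,-0.064,0],[0,0,-1.555,0.52,-0.248,-0.064,0],[0,0,-1.571,0.525,-0.2505,-0.064,0],[0,0,-1.571,0.525,-0.2505,-0.064,0],[0,0,-1.571,0.525,-0.2505,-0.064,0]]'
python3 - <<'E'
from h import *
s=r.get_state();print(np.round(s["qpos"],1),np.round(s["eef_rot"],3).tolist(),np.round(s["ee_pos"],4))
c=camera("wrist");cv2.imwrite("pics/w1.png",c["image"]);P=pts(c);z=P[...,2]
k=(z>.235)&(z<.26);q=P[k];print(k.sum(),np.median(q,0).round(4),q.min(0).round(4),q.max(0).round(4))
E
```

```text
time_s: 1.77
ee_pos: [0.6078, -0.2141, 0.3205]
eef_rot: [[-0.277, 0.961, -0.001], [0.961, 0.277, -0.0], [-0.0, -0.001, -1.0]]
contact_force: [-0.4, 0.9, -0.5]
finger_gap: 0.0852
[-25.1  16.5   7.   80.6  -0.   48.8] [[-0.277, 0.961, -0.001], [0.961, 0.277, -0.0], [-0.0, -0.001, -1.0]] [ 0.6078 -0.2141  0.3205]
1351 [ 0.6082 -0.2128  0.243 ] [ 0.5981 -0.2249  0.2351] [ 0.6194 -0.2036  0.2448]
```

View pics/w1.png

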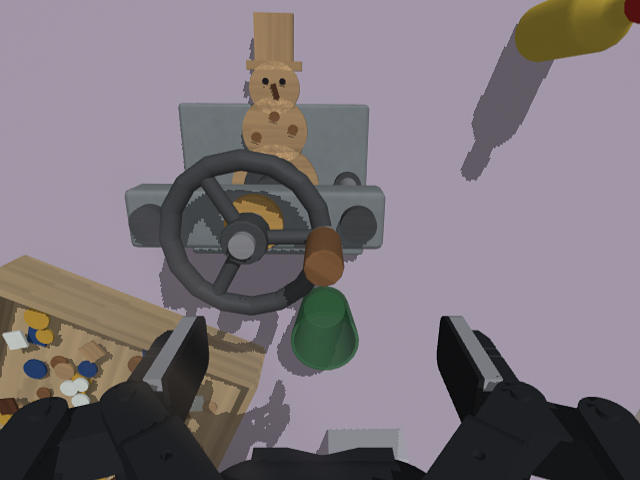

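The wrist view shows the handle top at (323,268) between the open fingers, with the wheel centred near (245,235) and the snowman's hat at (273,40). Measured handle is at (0.6085,-0.214), top at 0.245. I'll descend and grip lightly.

```bash
python3 -m inch '[[0,0,0,0,0.0005,0.015,0],[0,0,0,0,0.0005,0.035,0],[0,0,0,0,0.0005,0.055,0],[0,0,0,0,0.0005,0.072,0],[0,0,0,0,0.0005,0.082,0],[0,0,0,0,0.0005,0.087,0],[0,0,0,0,0.0005,0.087,0.3],[0,0,0,0,0.0005,0.087,0.5],[0,0,0,0,0.0005,0.087,0.6],[0,0,0,0,0.0005,0.087,0.7],[0,0,0,0,0.0005,0.087,0.85],[0,0,0,0,0.0005,0.087,1],[0,0,0,0,0.0005,0.087,1],[0,0,0,0,0.0005,0.087,1],[0,0,0,0,0.0005,0.087,1]]' 25
```

```text
time_s: 3.07
ee_pos: [0.6085, -0.2147, 0.2346]
eef_rot: [[-0.277, 0.961, 0.0], [0.961, 0.277, -0.002], [-0.001, -0.0, -1.0]]
contact_force: [-4.3, -0.6, 5.5]
finger_gap: 0.0212
```

```bash
cat > chk.py <<'E'
import sys,numpy as np
from station import r
s=r.get_state();p=s["ee_pos"];C=np.array([.5603,-.230]);d=np.array(p[:2])-C;f=np.array(s["contact_force"])
n=d/np.hypot(*d);t=np.array([-n[1],n[0]])
ft=f[:2]@t;fr=f[:2]@n
print("CHK t%.2f ang %.1f R %.2f z %.4f  Ft %.1f Fr %.1f Fz %.1f gap %.4f"%(s["time_s"],(np.degrees(np.arctan2(d[1],d[0]))-16.1)%360,np.hypot(*d)*1e3,p[2],ft,fr,f[2],s["finger_gap"]))
sys.exit(abs(ft)>float(sys.argv[1]) if len(sys.argv)>1 else 0)
E
python3 chk.py
python3 - <<'E'
import numpy as np
def tab(a,b,s):
    f=lambda q:np.array([50*np.sin(np.radians(q)),50*np.cos(np.radians(q)),-16*q/360])
    print(a,b,["%.1f,%.1f,%.1f"%tuple(f(q)-f(a)) for q in np.arange(a+s,b+.1,s)])
for a in range(2,362,60): tab(a,a+60,6)
E
```

```text
CHK t3.07 ang 1.5 R 50.56 z 0.2346  Ft 0.8 Fr -4.3 Fz 5.5 gap 0.0212
2 62 ['5.2,-0.5,-0.3', '10.4,-1.5,-0.5', '15.4,-3.0,-0.8', '20.2,-5.0,-1.1', '24.8,-7.6,-1.3', '29.0,-10.6,-1.6', '33.0,-14.0,-1.9', '36.6,-17.8,-2.1', '39.7,-22.0,-2.4', '42.4,-26.5,-2.7']
62 122 ['2.2,-4.7,-0.3', '3.9,-9.7,-0.5', '5.1,-14.8,-0.8', '5.7,-20.0,-1.1', '5.8,-25.2,-1.3', '5.4,-30.4,-1.6', '4.4,-35.6,-1.9', '2.8,-40.6,-2.1', '0.8,-45.4,-2.4', '-1.7,-50.0,-2.7']
122 182 ['-3.0,-4.3,-0.3', '-6.4,-8.2,-0.5', '-10.3,-11.8,-0.8', '-14.4,-15.0,-1.1', '-18.9,-17.7,-1.3', '-23.7,-19.9,-1.6', '-28.6,-21.6,-1.9', '-33.7,-22.7,-2.1', '-38.9,-23.4,-2.4', '-44.1,-23.5,-2.7']
182 242 ['-5.2,0.5,-0.3', '-10.4,1.5,-0.5', '-15.4,3.0,-0.8', '-20.2,5.0,-1.1', '-24.8,7.6,-1.3', '-29.0,10.6,-1.6', '-33.0,14.0,-1.9', '-36.6,17.8,-2.1', '-39.7,22.0,-2.4', '-42.4,26.5,-2.7']
242 302 ['-2.2,4.7,-0.3', '-3.9,9.7,-0.5', '-5.1,14.8,-0.8', '-5.7,20.0,-1.1', '-5.8,25.2,-1.3', '-5.4,30.4,-1.6', '-4.4,35.6,-1.9', '-2.8,40.6,-2.1', '-0.8,45.4,-2.4', '1.7,50.0,-2.7']
302 362 ['3.0,4.3,-0.3', '6.4,8.2,-0.5', '10.3,11.8,-0.8', '14.4,15.0,-1.1', '18.9,17.7,-1.3', '23.7,19.9,-1.6', '28.6,21.6,-1.9', '33.7,22.7,-2.1', '38.9,23.4,-2.4', '44.1,23.5,-2.7']
```

First 60°, at an easy pace.

```bash
python3 -m inch '[[0,0,0,0.0026,-0.0001,-0.0001,1],[0,0,0,0.0052,-0.0005,-0.0003,1],[0,0,0,0.0104,-0.0015,-0.0005,1],[0,0,0,0.0154,-0.003,-0.0008,1],[0,0,0,0.0202,-0.005,-0.0011,1]]' && python3 chk.py 12 && python3 -m inch '[[0,0,0,0.0046,-0.0026,-0.0002,1],[0,0,0,0.0088,-0.0056,-0.0005,1],[0,0,0,0.0128,-0.009,-0.0008,1],[0,0,0,0.0164,-0.0128,-0.001,1],[0,0,0,0.0195,-0.017,-0.0013,1],[0,0,0,0.0222,-0.0215,-0.0016,1],[0,0,0,0.0222,-0.0215,-0.0016,1]]' && python3 chk.py
```

```text
time_s: 3.48
ee_pos: [0.5991, -0.1972, 0.2356]
eef_rot: [[-0.277, 0.961, 0.002], [0.961, 0.277, -0.003], [-0.004, 0.002, -1.0]]
contact_force: [-1.0, -3.2, 5.1]
finger_gap: 0.0213
CHK t3.48 ang 24.1 R 50.78 z 0.2356  Ft -1.8 Fr -2.8 Fz 5.1 gap 0.0213False
```

```bash
sed -i 's/sys.exit(abs(ft)>float(sys.argv\[1\]) if len(sys.argv)>1 else 0)/sys.exit(int(len(sys.argv)>1 and abs(ft)>float(sys.argv[1])))/' chk.py
python3 -m inch '[[0,0,0,0.0046,-0.0026,-0.0002,1],[0,0,0,0.0088,-0.0056,-0.0005,1],[0,0,0,0.0128,-0.009,-0.0008,1],[0,0,0,0.0164,-0.0128,-0.001,1],[0,0,0,0.0195,-0.017,-0.0013,1],[0,0,0,0.0222,-0.0215,-0.0016,1]]' >/dev/null && python3 chk.py 12 && python3 -m inch '[[0,0,0,0.0022,-0.0047,-0.0003,1],[0,0,0,0.0039,-0.0097,-0.0005,1],[0,0,0,0.0051,-0.0148,-0.0008,1],[0,0,0,0.0057,-0.02,-0.0011,1],[0,0,0,0.0058,-0.0252,-0.0013,1],[0,0,0,0.0054,-0.0304,-0.0016,1],[0,0,0,0.0044,-0.0356,-0.0019,1],[0,0,0,0.0028,-0.0406,-0.0021,1],[0,0,0,0.0008,-0.0454,-0.0024,1],[0,0,0,-0.0017,-0.05,-0.0027,1],[0,0,0,-0.0017,-0.05,-0.0027,1],[0,0,0,-0.0017,-0.05,-0.0027,1]]' && python3 chk.py
```

```text
CHK t3.98 ang 59.5 R 50.86 z 0.2372  Ft -2.8 Fr -1.1 Fz 5.3 gap 0.0214
time_s: 4.98
ee_pos: [0.5242, -0.195, 0.2399]
eef_rot: [[-0.278, 0.961, 0.002], [0.961, 0.278, 0.003], [0.002, 0.003, -1.0]]
contact_force: [-1.5, 2.0, 9.3]
finger_gap: 0.0212
CHK t4.98 ang 119.8 R 50.31 z 0.2399  Ft -0.4 Fr 2.5 Fz 9.3 gap 0.0212
```

Fz is creeping up, so the tips are probably bearing on the rim. I'll ease up 2 mm, then continue.

```bash
python3 -m inch '[[0,0,0,0,0,-0.001,1],[0,0,0,0,0,-0.002,1],[0,0,0,0,0,-0.002,1]]' >/dev/null; python3 chk.py; python3 -m inch '[[0,0,0,-0.003,-0.0043,-0.0003,1],[0,0,0,-0.0064,-0.0082,-0.0005,1],[0,0,0,-0.0103,-0.0118,-0.0008,1],[0,0,0,-0.0144,-0.015,-0.0011,1],[0,0,0,-0.0189,-0.0177,-0.0013,1],[0,0,0,-0.0237,-0.0199,-0.0016,1],[0,0,0,-0.0286,-0.0216,-0.0019,1],[0,0,0,-0.0337,-0.0227,-0.0021,1],[0,0,0,-0.0389,-0.0234,-0.0024,1],[0,0,0,-0.0441,-0.0235,-0.0027,1]]' >/dev/null; python3 chk.py
```

```text
CHK t5.23 ang 120.0 R 50.35 z 0.2400  Ft -1.6 Fr -1.3 Fz 0.6 gap 0.0212
CHK t6.07 ang 182.0 R 49.56 z 0.2428  Ft -2.2 Fr -2.5 Fz -4.0 gap 0.0216
```

```bash
python3 -m inch '[[0,0,0,-0.0052,0.0005,-0.0003,1],[0,0,0,-0.0104,0.0015,-0.0005,1],[0,0,0,-0.0154,0.003,-0.0008,1],[0,0,0,-0.0202,0.005,-0.0011,1],[0,0,0,-0.0248,0.0076,-0.0013,1],[0,0,0,-0.029,0.0106,-0.0016,1],[0,0,0,-0.033,0.014,-0.0019,1],[0,0,0,-0.0366,0.0178,-0.0021,1],[0,0,0,-0.0397,0.022,-0.0024,1],[0,0,0,-0.0424,0.0265,-0.0027,1]]' >/dev/null; python3 chk.py 10 && python3 -m inch '[[0,0,0,-0.0022,0.0047,-0.0003,1],[0,0,0,-0.0039,0.0097,-0.0005,1],[0,0,0,-0.0051,0.0148,-0.0008,1],[0,0,0,-0.0057,0.02,-0.0011,1],[0,0,0,-0.0058,0.0252,-0.0013,1],[0,0,0,-0.0054,0.0304,-0.0016,1],[0,0,0,-0.0044,0.0356,-0.0019,1],[0,0,0,-0.0028,0.0406,-0.0021,1],[0,0,0,-0.0008,0.0454,-0.0024,1],[0,0,0,0.0017,0.05,-0.0027,1]]' >/dev/null; python3 chk.py
```

```text
CHK t6.90 ang 242.5 R 49.31 z 0.2455  Ft -2.7 Fr -4.6 Fz -6.9 gap 0.0212
CHK t7.73 ang 301.5 R 49.82 z 0.2481  Ft -3.1 Fr -6.0 Fz -7.1 gap 0.0211
```

```bash
python3 -m inch '[[0,0,0,0.003,0.0043,-0.0002,1],[0,0,0,0.0064,0.0082,-0.0002,1],[0,0,0,0.0103,0.0118,-0.0002,1],[0,0,0,0.0144,0.015,-0.0002,1],[0,0,0,0.0189,0.0177,-0.0003,1],[0,0,0,0.0237,0.0199,-0.0006,1],[0,0,0,0.0286,0.0216,-0.0009,1],[0,0,0,0.0337,0.0227,-0.0011,1],[0,0,0,0.0389,0.0234,-0.0014,1],[0,0,0,0.0441,0.0235,-0.0017,1]]' >/dev/null; python3 chk.py 10 && python3 -m inch '[[0,0,0,0.0052,-0.0005,-0.0003,1],[0,0,0,0.0104,-0.0015,-0.0005,1],[0,0,0,0.0154,-0.003,-0.0008,1],[0,0,0,0.0202,-0.005,-0.0011,1],[0,0,0,0.0248,-0.0076,-0.0013,1],[0,0,0,0.029,-0.0106,-0.0016,1],[0,0,0,0.033,-0.014,-0.0019,1],[0,0,0,0.0366,-0.0178,-0.0021,1],[0,0,0,0.0397,-0.022,-0.0024,1],[0,0,0,0.0424,-0.0265,-0.0027,1]]' >/dev/null; python3 chk.py 10 && python3 -m inch '[[0,0,0,0.0022,-0.0047,-0.0003,1],[0,0,0,0.0039,-0.0097,-0.0005,1],[0,0,0,0.0051,-0.0148,-0.0008,1],[0,0,0,0.0057,-0.02,-0.0011,1],[0,0,0,0.0058,-0.0252,-0.0013,1]]' >/dev/null; python3 chk.py
python3 - <<'E'
import numpy as np
f=lambda q:np.array([50*np.sin(np.radians(q)),50*np.cos(np.radians(q)),-16*q/360])
for a in range(92,92+300,12): print(a,["%.1f,%.1f,%.2f"%tuple(f(q)-f(a)) for q in (a+4,a+8,a+12)])
E
```

```text
CHK t8.57 ang 0.7 R 50.60 z 0.2508  Ft -2.4 Fr -4.2 Fz -5.5 gap 0.0214
CHK t9.40 ang 60.9 R 50.87 z 0.2535  Ft -2.3 Fr -3.5 Fz -7.8 gap 0.0214
CHK t9.82 ang 91.0 R 50.67 z 0.2548  Ft -1.7 Fr -2.2 Fz -7.7 gap 0.0211
92 ['-0.2,-3.5,-0.18', '-0.7,-6.9,-0.36', '-1.5,-10.4,-0.53']
104 ['-1.0,-3.4,-0.18', '-2.2,-6.6,-0.36', '-3.6,-9.8,-0.53']
116 ['-1.6,-3.1,-0.18', '-3.5,-6.0,-0.36', '-5.5,-8.9,-0.53']
128 ['-2.2,-2.7,-0.18', '-4.7,-5.2,-0.36', '-7.3,-7.5,-0.53']
140 ['-2.8,-2.1,-0.18', '-5.6,-4.1,-0.36', '-8.7,-5.8,-0.53']
152 ['-3.1,-1.5,-0.18', '-6.4,-2.8,-0.36', '-9.7,-3.9,-0.53']
164 ['-3.4,-0.8,-0.18', '-6.8,-1.5,-0.36', '-10.3,-1.8,-0.53']
176 ['-3.5,-0.1,-0.18', '-7.0,0.0,-0.36', '-10.4,0.4,-0.53']
188 ['-3.4,0.6,-0.18', '-6.8,1.5,-0.36', '-10.1,2.5,-0.53']
200 ['-3.2,1.3,-0.18', '-6.4,2.8,-0.36', '-9.4,4.6,-0.53']
212 ['-2.9,2.0,-0.18', '-5.6,4.1,-0.36', '-8.2,6.4,-0.53']
224 ['-2.4,2.5,-0.18', '-4.7,5.2,-0.36', '-6.7,8.0,-0.53']
236 ['-1.8,3.0,-0.18', '-3.5,6.0,-0.36', '-4.9,9.2,-0.53']
248 ['-1.2,3.3,-0.18', '-2.2,6.6,-0.36', '-2.9,10.0,-0.53']
260 ['-0.5,3.5,-0.18', '-0.7,6.9,-0.36', '-0.7,10.4,-0.53']
272 ['0.2,3.5,-0.18', '0.7,6.9,-0.36', '1.5,10.4,-0.53']
284 ['1.0,3.4,-0.18', '2.2,6.6,-0.36', '3.6,9.8,-0.53']
296 ['1.6,3.1,-0.18', '3.5,6.0,-0.36', '5.5,8.9,-0.53']
308 ['2.2,2.7,-0.18', '4.7,5.2,-0.36', '7.3,7.5,-0.53']
320 ['2.8,2.1,-0.18', '5.6,4.1,-0.36', '8.7,5.8,-0.53']
332 ['3.1,1.5,-0.18', '6.4,2.8,-0.36', '9.7,3.9,-0.53']
344 ['3.4,0.8,-0.18', '6.8,1.5,-0.36', '10.3,1.8,-0.53']
356 ['3.5,0.1,-0.18', '7.0,0.0,-0.36', '10.4,-0.4,-0.53']
368 ['3.4,-0.6,-0.18', '6.8,-1.5,-0.36', '10.1,-2.5,-0.53']
380 ['3.2,-1.3,-0.18', '6.4,-2.8,-0.36', '9.4,-4.6,-0.53']
```

```bash
python3 -m inch '[[0,0,0,0,0,0.0008,1],[0,0,0,0,0,0.0015,1]]' >/dev/null; python3 chk.py
python3 - <<'E'
import numpy as np
q=np.arange(92,393,2.5);A=np.round(10*np.c_[50*np.sin(np.radians(q)),50*np.cos(np.radians(q)),-16*q/360]).astype(int)
print(" ".join("%d,%d,%d"%tuple(d) for d in np.diff(A,axis=0)))
E
```

```text
CHK t9.98 ang 91.6 R 50.58 z 0.2546  Ft 2.5 Fr 3.3 Fz 4.9 gap 0.0212
-2,-22,-1 -2,-22,-1 -3,-22,-1 -4,-21,-1 -5,-21,-1 -6,-21,-2 -7,-21,-1 -7,-20,-1 -9,-20,-1 -9,-20,-1 -11,-19,-1 -11,-19,-1 -12,-18,-1 -13,-18,-1 -13,-17,-2 -14,-17,-1 -15,-15,-1 -16,-16,-1 -16,-14,-1 -17,-14,-1 -18,-13,-1 -18,-12,-1 -18,-12,-1 -19,-10,-2 -20,-10,-1 -20,-9,-1 -20,-8,-1 -20,-8,-1 -21,-6,-1 -22,-5,-1 -21,-5,-1 -21,-3,-1 -22,-3,-2 -22,-1,-1 -22,-1,-1 -21,0,-1 -22,2,-1 -22,2,-1 -22,3,-1 -21,4,-1 -21,5,-1 -21,6,-2 -21,7,-1 -20,7,-1 -20,9,-1 -20,9,-1 -19,11,-1 -19,11,-1 -18,12,-1 -18,13,-1 -17,13,-2 -17,14,-1 -15,15,-1 -16,16,-1 -14,16,-1 -14,17,-1 -13,18,-1 -12,18,-1 -12,18,-1 -10,19,-2 -10,20,-1 -9,20,-1 -8,20,-1 -8,20,-1 -6,21,-1 -5,22,-1 -5,21,-1 -3,21,-1 -3,22,-2 -1,22,-1 -1,22,-1 0,21,-1 2,22,-1 2,22,-1 3,22,-1 4,21,-1 5,21,-1 6,21,-2 7,21,-1 7,20,-1 9,20,-1 9,20,-1 11,19,-1 11,19,-1 12,18,-1 13,18,-1 13,17,-2 14,17,-1 15,15,-1 16,16,-1 16,14,-1 17,14,-1 18,13,-1 18,12,-1 18,12,-1 19,10,-2 20,10,-1 20,9,-1 20,8,-1 20,8,-1 21,6,-1 22,5,-1 21,5,-1 21,3,-1 22,3,-2 22,1,-1 22,1,-1 21,0,-1 22,-2,-1 22,-2,-1 22,-3,-1 21,-4,-1 21,-5,-1 21,-6,-2 21,-7,-1 20,-7,-1 20,-9,-1 20,-9,-1 19,-11,-1 19,-11,-1
```

```bash
python3 -m inch '[[0,0,0,-0.0002,-0.0035,-0.0005,1],[0,0,0,-0.0007,-0.0069,-0.0009,1],[0,0,0,-0.0015,-0.0104,-0.0011,1]]' >/dev/null; python3 chk.py
python3 - <<'E'
import numpy as np
q=np.arange(104,400,1.6);A=np.round(10*np.c_[50*np.sin(np.radians(q)),50*np.cos(np.radians(q)),-16*q/360]).astype(int)
print(" ".join("%d,%d,%d"%tuple(d) for d in np.diff(A,axis=0)))
E
```

```text
CHK t10.23 ang 102.0 R 50.43 z 0.2551  Ft -3.2 Fr 5.1 Fz 1.1 gap 0.0210
-3,-13,-1 -4,-14,-1 -5,-13,0 -4,-13,-1 -5,-13,-1 -6,-13,0 -6,-13,-1 -6,-12,-1 -6,-13,-1 -7,-12,0 -7,-12,-1 -8,-12,-1 -7,-11,0 -9,-12,-1 -8,-11,-1 -9,-11,-1 -9,-10,0 -9,-11,-1 -10,-10,-1 -10,-10,0 -10,-9,-1 -10,-9,-1 -11,-9,-1 -11,-9,0 -11,-9,-1 -12,-8,-1 -11,-7,0 -12,-8,-1 -12,-7,-1 -12,-6,-1 -13,-7,0 -12,-6,-1 -13,-6,-1 -13,-5,0 -13,-5,-1 -13,-4,-1 -13,-5,-1 -14,-4,0 -13,-3,-1 -14,-3,-1 -14,-3,0 -14,-2,-1 -13,-2,-1 -14,-2,-1 -14,-1,0 -14,-1,-1 -14,0,-1 -14,0,0 -14,0,-1 -14,1,-1 -14,1,0 -14,2,-1 -13,2,-1 -14,2,-1 -14,3,0 -14,3,-1 -13,3,-1 -14,4,0 -13,5,-1 -13,4,-1 -13,5,-1 -13,5,0 -13,6,-1 -12,6,-1 -13,7,0 -12,6,-1 -12,7,-1 -12,8,-1 -11,7,0 -12,8,-1 -11,9,-1 -11,9,0 -11,9,-1 -10,9,-1 -10,9,-1 -10,10,0 -10,10,-1 -9,11,-1 -9,10,0 -9,11,-1 -8,11,-1 -9,12,-1 -7,11,0 -8,12,-1 -7,12,-1 -7,12,0 -6,13,-1 -6,12,-1 -6,13,-1 -6,13,0 -5,13,-1 -4,13,-1 -5,13,0 -4,14,-1 -3,13,-1 -3,14,0 -3,13,-1 -3,14,-1 -2,14,-1 -1,14,0 -2,14,-1 0,14,-1 -1,14,0 0,13,-1 0,14,-1 1,14,-1 1,14,0 2,14,-1 1,14,-1 3,14,0 2,14,-1 3,13,-1 4,14,-1 3,13,0 4,14,-1 5,13,-1 5,13,0 5,13,-1 6,13,-1 6,12,-1 6,13,0 7,12,-1 7,12,-1 7,12,0 7,12,-1 8,11,-1 9,11,-1 8,11,0 9,11,-1 9,11,-1 10,10,0 10,10,-1 10,9,-1 10,10,-1 11,9,0 10,9,-1 11,8,-1 12,9,0 11,7,-1 12,8,-1 12,7,0 12,7,-1 12,7,-1 13,6,-1 13,6,0 12,5,-1 13,5,-1 14,5,0 13,5,-1 13,4,-1 14,3,-1 13,4,0 14,2,-1 14,3,-1 13,2,0 14,2,-1 14,1,-1 14,1,-1 14,1,0 14,0,-1 14,0,-1 14,-1,0 14,-1,-1 14,-1,-1 14,-2,-1 13,-2,0 14,-3,-1 14,-2,-1 13,-4,0 14,-3,-1 13,-4,-1 13,-5,-1 14,-5,0 13,-5,-1 12,-5,-1 13,-6,0 13,-6,-1 12,-7,-1 12,-7,-1 12,-7,0 12,-8,-1 11,-7,-1 12,-9,0 11,-8,-1
```

```bash
sed -i 's/abs(ft)>float/-ft>float/; s/print("CHK t%.2f ang %.1f R %.2f z %.4f  Ft %.1f Fr %.1f Fz %.1f gap %.4f"/print("%.2f a%.1f R%.2f z%.4f Ft %.1f Fr %.1f Fz %.1f g%.4f"/' chk.py
python3 -m inch '[[0,0,0,-3e-4,-13e-4,-1e-4,1]]'>/dev/null&&python3 chk.py 6&&
python3 -m inch '[[0,0,0,-4e-4,-14e-4,-1e-4,1]]'>/dev/null&&python3 chk.py 6&&
python3 -m inch '[[0,0,0,-5e-4,-13e-4,0,1]]'>/dev/null&&python3 chk.py 6&&
python3 -m inch '[[0,0,0,-4e-4,-13e-4,-1e-4,1]]'>/dev/null&&python3 chk.py 6&&
python3 -m inch '[[0,0,0,-5e-4,-13e-4,-1e-4,1]]'>/dev/null&&python3 chk.py 6&&
python3 -m inch '[[0,0,0,-6e-4,-13e-4,0,1]]'>/dev/null&&python3 chk.py 6&&
python3 -m inch '[[0,0,0,-6e-4,-13e-4,-1e-4,1]]'>/dev/null&&python3 chk.py 6&&
python3 -m inch '[[0,0,0,-6e-4,-12e-4,-1e-4,1]]'>/dev/null&&python3 chk.py 6&&
python3 -m inch '[[0,0,0,-6e-4,-13e-4,-1e-4,1]]'>/dev/null&&python3 chk.py 6&&
python3 -m inch '[[0,0,0,-7e-4,-12e-4,0,1]]'>/dev/null&&python3 chk.py 6&&
python3 -m inch '[[0,0,0,-7e-4,-12e-4,-1e-4,1]]'>/dev/null&&python3 chk.py 6&&
python3 -m inch '[[0,0,0,-8e-4,-12e-4,-1e-4,1]]'>/dev/null&&python3 chk.py 6&&
python3 -m inch '[[0,0,0,-7e-4,-11e-4,0,1]]'>/dev/null&&python3 chk.py 6&&
python3 -m inch '[[0,0,0,-9e-4,-12e-4,-1e-4,1]]'>/dev/null&&python3 chk.py 6&&
python3 -m inch '[[0,0,0,-8e-4,-11e-4,-1e-4,1]]'>/dev/null&&python3 chk.py 6&&
python3 -m inch '[[0,0,0,-9e-4,-11e-4,-1e-4,1]]'>/dev/null&&python3 chk.py 6&&
python3 -m inch '[[0,0,0,-9e-4,-10e-4,0,1]]'>/dev/null&&python3 chk.py 6&&
python3 -m inch '[[0,0,0,-9e-4,-11e-4,-1e-4,1]]'>/dev/null&&python3 chk.py 6&&
python3 -m inch '[[0,0,0,-10e-4,-10e-4,-1e-4,1]]'>/dev/null&&python3 chk.py 6&&
python3 -m inch '[[0,0,0,-10e-4,-10e-4,0,1]]'>/dev/null&&python3 chk.py 6
```

```text
10.32 a104.0 R50.41 z0.2552 Ft -3.1 Fr 4.3 Fz 2.0 g0.0215
10.40 a105.5 R50.42 z0.2553 Ft -3.3 Fr 5.7 Fz 3.4 g0.0212
10.48 a107.0 R50.35 z0.2553 Ft -3.1 Fr 4.6 Fz 4.4 g0.0211
10.57 a108.6 R50.35 z0.2554 Ft -3.2 Fr 4.9 Fz 3.2 g0.0211
10.65 a110.3 R50.32 z0.2555 Ft -3.4 Fr 5.4 Fz 3.9 g0.0215
10.73 a111.9 R50.30 z0.2556 Ft -2.3 Fr 4.7 Fz 4.3 g0.0213
10.82 a113.6 R50.30 z0.2556 Ft -3.9 Fr 5.0 Fz 3.7 g0.0212
10.90 a115.2 R50.27 z0.2557 Ft -2.9 Fr 3.6 Fz 4.0 g0.0213
10.98 a116.9 R50.27 z0.2558 Ft -3.2 Fr 4.1 Fz 2.6 g0.0214
11.07 a118.5 R50.23 z0.2559 Ft -3.3 Fr 4.3 Fz 4.4 g0.0211
11.15 a120.2 R50.20 z0.2559 Ft -2.7 Fr 4.9 Fz 4.2 g0.0212
11.23 a121.9 R50.22 z0.2560 Ft -3.0 Fr 4.5 Fz 4.1 g0.0216
11.32 a123.4 R50.19 z0.2560 Ft -2.5 Fr 5.2 Fz 4.0 g0.0212
11.40 a125.1 R50.15 z0.2561 Ft -2.6 Fr 4.1 Fz 4.3 g0.0214
11.48 a126.8 R50.16 z0.2562 Ft -4.3 Fr 3.9 Fz 3.7 g0.0211
11.57 a128.4 R50.12 z0.2563 Ft -2.6 Fr 3.3 Fz 4.4 g0.0216
11.65 a130.0 R50.08 z0.2564 Ft -2.8 Fr 3.7 Fz 6.0 g0.0211
11.73 a131.7 R50.08 z0.2564 Ft -3.6 Fr 3.8 Fz 5.3 g0.0213
11.82 a133.4 R50.05 z0.2565 Ft -3.8 Fr 4.1 Fz 3.6 g0.0214
11.90 a135.1 R50.04 z0.2565 Ft -3.6 Fr 3.9 Fz 4.9 g0.0212
```

```bash
python3 -m inch '[[0,0,0,-10e-4,-9e-4,-1e-4,1]]'>/dev/null&&python3 chk.py 6&&
python3 -m inch '[[0,0,0,-10e-4,-9e-4,-1e-4,1]]'>/dev/null&&python3 chk.py 6&&
python3 -m inch '[[0,0,0,-11e-4,-9e-4,-1e-4,1]]'>/dev/null&&python3 chk.py 6&&
python3 -m inch '[[0,0,0,-11e-4,-9e-4,0,1]]'>/dev/null&&python3 chk.py 6&&
python3 -m inch '[[0,0,0,-11e-4,-9e-4,-1e-4,1]]'>/dev/null&&python3 chk.py 6&&
python3 -m inch '[[0,0,0,-12e-4,-8e-4,-1e-4,1]]'>/dev/null&&python3 chk.py 6&&
python3 -m inch '[[0,0,0,-11e-4,-7e-4,0,1]]'>/dev/null&&python3 chk.py 6&&
python3 -m inch '[[0,0,0,-12e-4,-8e-4,-1e-4,1]]'>/dev/null&&python3 chk.py 6&&
python3 -m inch '[[0,0,0,-12e-4,-7e-4,-1e-4,1]]'>/dev/null&&python3 chk.py 6&&
python3 -m inch '[[0,0,0,-12e-4,-6e-4,-1e-4,1]]'>/dev/null&&python3 chk.py 6&&
python3 -m inch '[[0,0,0,-13e-4,-7e-4,0,1]]'>/dev/null&&python3 chk.py 6&&
python3 -m inch '[[0,0,0,-12e-4,-6e-4,-1e-4,1]]'>/dev/null&&python3 chk.py 6&&
python3 -m inch '[[0,0,0,-13e-4,-6e-4,-1e-4,1]]'>/dev/null&&python3 chk.py 6&&
python3 -m inch '[[0,0,0,-13e-4,-5e-4,0,1]]'>/dev/null&&python3 chk.py 6&&
python3 -m inch '[[0,0,0,-13e-4,-5e-4,-1e-4,1]]'>/dev/null&&python3 chk.py 6&&
python3 -m inch '[[0,0,0,-13e-4,-4e-4,-1e-4,1]]'>/dev/null&&python3 chk.py 6&&
python3 -m inch '[[0,0,0,-13e-4,-5e-4,-1e-4,1]]'>/dev/null&&python3 chk.py 6&&
python3 -m inch '[[0,0,0,-14e-4,-4e-4,0,1]]'>/dev/null&&python3 chk.py 6&&
python3 -m inch '[[0,0,0,-13e-4,-3e-4,-1e-4,1]]'>/dev/null&&python3 chk.py 6&&
python3 -m inch '[[0,0,0,-14e-4,-3e-4,-1e-4,1]]'>/dev/null&&python3 chk.py 6&&
python3 -m inch '[[0,0,0,-14e-4,-3e-4,0,1]]'>/dev/null&&python3 chk.py 6&&
python3 -m inch '[[0,0,0,-14e-4,-2e-4,-1e-4,1]]'>/dev/null&&python3 chk.py 6&&
python3 -m inch '[[0,0,0,-13e-4,-2e-4,-1e-4,1]]'>/dev/null&&python3 chk.py 6&&
python3 -m inch '[[0,0,0,-14e-4,-2e-4,-1e-4,1]]'>/dev/null&&python3 chk.py 6&&
python3 -m inch '[[0,0,0,-14e-4,-1e-4,0,1]]'>/dev/null&&python3 chk.py 6&&
python3 -m inch '[[0,0,0,-14e-4,-1e-4,-1e-4,1]]'>/dev/null&&python3 chk.py 6&&
python3 -m inch '[[0,0,0,-14e-4,0,-1e-4,1]]'>/dev/null&&python3 chk.py 6&&
python3 -m inch '[[0,0,0,-14e-4,0,0,1]]'>/dev/null&&python3 chk.py 6&&
python3 -m inch '[[0,0,0,-14e-4,0,-1e-4,1]]'>/dev/null&&python3 chk.py 6&&
python3 -m inch '[[0,0,0,-14e-4,1e-4,-1e-4,1]]'>/dev/null&&python3 chk.py 6
```

```text
11.98 a136.6 R50.03 z0.2566 Ft -3.5 Fr 4.1 Fz 3.9 g0.0215
12.07 a138.2 R50.00 z0.2567 Ft -2.5 Fr 3.6 Fz 4.0 g0.0216
12.15 a139.9 R49.98 z0.2568 Ft -2.4 Fr 4.2 Fz 4.6 g0.0215
12.23 a141.6 R49.94 z0.2569 Ft -3.2 Fr 4.3 Fz 5.7 g0.0209
12.32 a143.3 R49.94 z0.2569 Ft -3.7 Fr 3.8 Fz 6.2 g0.0209
12.40 a145.0 R49.90 z0.2570 Ft -2.6 Fr 4.5 Fz 7.1 g0.0212
12.48 a146.6 R49.88 z0.2570 Ft -3.4 Fr 5.2 Fz 6.5 g0.0215
12.57 a148.3 R49.86 z0.2572 Ft -3.2 Fr 3.2 Fz 6.0 g0.0214
12.65 a150.0 R49.83 z0.2572 Ft -3.7 Fr 4.0 Fz 6.2 g0.0213
12.73 a151.6 R49.79 z0.2573 Ft -2.5 Fr 5.1 Fz 4.6 g0.0211
12.82 a153.3 R49.79 z0.2574 Ft -3.7 Fr 3.8 Fz 6.4 g0.0213
12.90 a154.9 R49.78 z0.2574 Ft -3.4 Fr 4.2 Fz 6.6 g0.0214
12.98 a156.6 R49.76 z0.2575 Ft -3.8 Fr 2.9 Fz 5.7 g0.0211
13.07 a158.3 R49.75 z0.2576 Ft -3.5 Fr 3.6 Fz 6.0 g0.0214
13.15 a159.9 R49.72 z0.2577 Ft -2.8 Fr 3.7 Fz 5.5 g0.0214
13.23 a161.5 R49.68 z0.2578 Ft -3.7 Fr 3.0 Fz 5.4 g0.0213
13.32 a163.2 R49.69 z0.2578 Ft -3.4 Fr 2.6 Fz 4.6 g0.0209
13.40 a164.9 R49.67 z0.2579 Ft -3.9 Fr 2.5 Fz 5.5 g0.0212
13.48 a166.5 R49.66 z0.2580 Ft -2.8 Fr 3.5 Fz 5.1 g0.0215
13.57 a168.1 R49.64 z0.2580 Ft -2.9 Fr 1.5 Fz 5.4 g0.0214
13.65 a169.9 R49.60 z0.2581 Ft -4.0 Fr 1.8 Fz 5.6 g0.0211
13.73 a171.5 R49.58 z0.2582 Ft -2.2 Fr 1.7 Fz 4.7 g0.0210
13.82 a173.1 R49.58 z0.2582 Ft -3.5 Fr 1.6 Fz 4.5 g0.0209
13.90 a174.7 R49.59 z0.2583 Ft -3.0 Fr 2.0 Fz 5.1 g0.0214
13.98 a176.4 R49.53 z0.2584 Ft -2.8 Fr 2.3 Fz 5.3 g0.0215
14.07 a178.1 R49.52 z0.2585 Ft -2.9 Fr 1.6 Fz 6.0 g0.0212
14.15 a179.7 R49.50 z0.2585 Ft -3.1 Fr 2.4 Fz 4.9 g0.0210
14.23 a181.4 R49.50 z0.2586 Ft -3.8 Fr 1.6 Fz 6.6 g0.0214
14.32 a183.0 R49.48 z0.2587 Ft -2.5 Fr 1.4 Fz 4.5 g0.0213
14.40 a184.6 R49.47 z0.2588 Ft -2.5 Fr 0.7 Fz 5.3 g0.0206
```

```bash
python3 -m inch '[[0,0,0,-14e-4,1e-4,-4e-4,1]]'>/dev/null&&python3 chk.py 6&&
python3 -m inch '[[0,0,0,-14e-4,2e-4,-1e-4,1]]'>/dev/null&&python3 chk.py 6&&
python3 -m inch '[[0,0,0,-13e-4,2e-4,-1e-4,1]]'>/dev/null&&python3 chk.py 6&&
python3 -m inch '[[0,0,0,-14e-4,2e-4,-1e-4,1]]'>/dev/null&&python3 chk.py 6&&
python3 -m inch '[[0,0,0,-14e-4,3e-4,0,1]]'>/dev/null&&python3 chk.py 6&&
python3 -m inch '[[0,0,0,-14e-4,3e-4,-1e-4,1]]'>/dev/null&&python3 chk.py 6&&
python3 -m inch '[[0,0,0,-13e-4,3e-4,-1e-4,1]]'>/dev/null&&python3 chk.py 6&&
python3 -m inch '[[0,0,0,-14e-4,4e-4,0,1]]'>/dev/null&&python3 chk.py 6&&
python3 -m inch '[[0,0,0,-13e-4,5e-4,-1e-4,1]]'>/dev/null&&python3 chk.py 6&&
python3 -m inch '[[0,0,0,-13e-4,4e-4,-1e-4,1]]'>/dev/null&&python3 chk.py 6&&
python3 -m inch '[[0,0,0,-13e-4,5e-4,-1e-4,1]]'>/dev/null&&python3 chk.py 6&&
python3 -m inch '[[0,0,0,-13e-4,5e-4,0,1]]'>/dev/null&&python3 chk.py 6&&
python3 -m inch '[[0,0,0,-13e-4,6e-4,-1e-4,1]]'>/dev/null&&python3 chk.py 6&&
python3 -m inch '[[0,0,0,-12e-4,6e-4,-1e-4,1]]'>/dev/null&&python3 chk.py 6&&
python3 -m inch '[[0,0,0,-13e-4,7e-4,0,1]]'>/dev/null&&python3 chk.py 6&&
python3 -m inch '[[0,0,0,-12e-4,6e-4,-1e-4,1]]'>/dev/null&&python3 chk.py 6&&
python3 -m inch '[[0,0,0,-12e-4,7e-4,-1e-4,1]]'>/dev/null&&python3 chk.py 6&&
python3 -m inch '[[0,0,0,-12e-4,8e-4,-1e-4,1]]'>/dev/null&&python3 chk.py 6&&
python3 -m inch '[[0,0,0,-11e-4,7e-4,0,1]]'>/dev/null&&python3 chk.py 6&&
python3 -m inch '[[0,0,0,-12e-4,8e-4,-1e-4,1]]'>/dev/null&&python3 chk.py 6&&
python3 -m inch '[[0,0,0,-11e-4,9e-4,-1e-4,1]]'>/dev/null&&python3 chk.py 6&&
python3 -m inch '[[0,0,0,-11e-4,9e-4,0,1]]'>/dev/null&&python3 chk.py 6&&
python3 -m inch '[[0,0,0,-11e-4,9e-4,-1e-4,1]]'>/dev/null&&python3 chk.py 6&&
python3 -m inch '[[0,0,0,-10e-4,9e-4,-1e-4,1]]'>/dev/null&&python3 chk.py 6&&
python3 -m inch '[[0,0,0,-10e-4,9e-4,-1e-4,1]]'>/dev/null&&python3 chk.py 6&&
python3 -m inch '[[0,0,0,-10e-4,10e-4,0,1]]'>/dev/null&&python3 chk.py 6&&
python3 -m inch '[[0,0,0,-10e-4,10e-4,-1e-4,1]]'>/dev/null&&python3 chk.py 6&&
python3 -m inch '[[0,0,0,-9e-4,11e-4,-1e-4,1]]'>/dev/null&&python3 chk.py 6&&
python3 -m inch '[[0,0,0,-9e-4,10e-4,0,1]]'>/dev/null&&python3 chk.py 6&&
python3 -m inch '[[0,0,0,-9e-4,11e-4,-1e-4,1]]'>/dev/null&&python3 chk.py 6
```

```text
14.48 a186.2 R49.46 z0.2589 Ft -3.8 Fr 0.3 Fz 3.8 g0.0211
14.57 a187.8 R49.43 z0.2589 Ft -2.5 Fr 0.8 Fz 5.1 g0.0211
14.65 a189.4 R49.41 z0.2590 Ft -3.1 Fr 1.0 Fz 5.3 g0.0214
14.73 a191.0 R49.38 z0.2590 Ft -2.5 Fr 0.7 Fz 4.4 g0.0211
14.82 a192.7 R49.37 z0.2591 Ft -4.2 Fr 1.4 Fz 5.5 g0.0214
14.90 a194.4 R49.39 z0.2592 Ft -3.3 Fr 0.4 Fz 5.5 g0.0213
14.98 a196.0 R49.40 z0.2593 Ft -3.3 Fr 0.3 Fz 5.3 g0.0209
15.07 a197.7 R49.35 z0.2593 Ft -3.0 Fr 0.2 Fz 5.2 g0.0209
15.15 a199.3 R49.35 z0.2594 Ft -2.1 Fr -0.6 Fz 5.3 g0.0210
15.23 a200.9 R49.35 z0.2595 Ft -3.1 Fr 0.1 Fz 4.6 g0.0213
15.32 a202.5 R49.34 z0.2595 Ft -3.4 Fr -0.9 Fz 5.0 g0.0215
15.40 a204.1 R49.36 z0.2596 Ft -3.0 Fr -0.8 Fz 4.4 g0.0213
15.48 a205.8 R49.32 z0.2597 Ft -2.2 Fr 0.2 Fz 4.6 g0.0211
15.57 a207.3 R49.32 z0.2598 Ft -4.2 Fr -0.5 Fz 5.6 g0.0210
15.65 a209.0 R49.32 z0.2598 Ft -3.0 Fr -1.0 Fz 5.1 g0.0214
15.73 a210.6 R49.31 z0.2599 Ft -3.2 Fr -0.8 Fz 4.9 g0.0214
15.82 a212.2 R49.31 z0.2600 Ft -3.2 Fr -0.8 Fz 4.4 g0.0210
15.90 a213.8 R49.30 z0.2601 Ft -4.1 Fr -1.0 Fz 4.6 g0.0209
15.98 a215.3 R49.30 z0.2601 Ft -3.2 Fr -1.8 Fz 5.0 g0.0211
16.07 a216.9 R49.32 z0.2602 Ft -2.5 Fr -1.3 Fz 5.9 g0.0214
16.15 a218.6 R49.28 z0.2603 Ft -2.3 Fr -0.7 Fz 4.7 g0.0215
16.23 a220.3 R49.29 z0.2603 Ft -3.5 Fr -1.2 Fz 5.7 g0.0213
16.32 a221.9 R49.29 z0.2604 Ft -2.7 Fr -1.2 Fz 5.9 g0.0213
16.40 a223.4 R49.30 z0.2605 Ft -3.0 Fr -2.4 Fz 4.7 g0.0214
16.48 a224.9 R49.30 z0.2605 Ft -3.4 Fr -2.7 Fz 5.6 g0.0213
16.57 a226.6 R49.28 z0.2606 Ft -2.7 Fr -1.8 Fz 6.3 g0.0212
16.65 a228.2 R49.32 z0.2607 Ft -3.5 Fr -2.7 Fz 5.1 g0.0214
16.73 a229.8 R49.28 z0.2607 Ft -2.8 Fr -2.3 Fz 4.7 g0.0212
16.82 a231.4 R49.30 z0.2608 Ft -3.6 Fr -2.8 Fz 5.9 g0.0213
16.90 a232.9 R49.29 z0.2609 Ft -4.2 Fr -3.4 Fz 6.6 g0.0211
```

```bash
python3 -m inch '[[0,0,0,-8e-4,11e-4,-4e-4,1]]'>/dev/null&&python3 chk.py 6&&
python3 -m inch '[[0,0,0,-9e-4,12e-4,-1e-4,1]]'>/dev/null&&python3 chk.py 6&&
python3 -m inch '[[0,0,0,-7e-4,11e-4,0,1]]'>/dev/null&&python3 chk.py 6&&
python3 -m inch '[[0,0,0,-8e-4,12e-4,-1e-4,1]]'>/dev/null&&python3 chk.py 6&&
python3 -m inch '[[0,0,0,-7e-4,12e-4,-1e-4,1]]'>/dev/null&&python3 chk.py 6&&
python3 -m inch '[[0,0,0,-7e-4,12e-4,0,1]]'>/dev/null&&python3 chk.py 6&&
python3 -m inch '[[0,0,0,-6e-4,13e-4,-1e-4,1]]'>/dev/null&&python3 chk.py 6&&
python3 -m inch '[[0,0,0,-6e-4,12e-4,-1e-4,1]]'>/dev/null&&python3 chk.py 6&&
python3 -m inch '[[0,0,0,-6e-4,13e-4,-1e-4,1]]'>/dev/null&&python3 chk.py 6&&
python3 -m inch '[[0,0,0,-6e-4,13e-4,0,1]]'>/dev/null&&python3 chk.py 6&&
python3 -m inch '[[0,0,0,-5e-4,13e-4,-1e-4,1]]'>/dev/null&&python3 chk.py 6&&
python3 -m inch '[[0,0,0,-4e-4,13e-4,-1e-4,1]]'>/dev/null&&python3 chk.py 6&&
python3 -m inch '[[0,0,0,-5e-4,13e-4,0,1]]'>/dev/null&&python3 chk.py 6&&
python3 -m inch '[[0,0,0,-4e-4,14e-4,-1e-4,1]]'>/dev/null&&python3 chk.py 6&&
python3 -m inch '[[0,0,0,-3e-4,13e-4,-1e-4,1]]'>/dev/null&&python3 chk.py 6&&
python3 -m inch '[[0,0,0,-3e-4,14e-4,0,1]]'>/dev/null&&python3 chk.py 6&&
python3 -m inch '[[0,0,0,-3e-4,13e-4,-1e-4,1]]'>/dev/null&&python3 chk.py 6&&
python3 -m inch '[[0,0,0,-3e-4,14e-4,-1e-4,1]]'>/dev/null&&python3 chk.py 6&&
python3 -m inch '[[0,0,0,-2e-4,14e-4,-1e-4,1]]'>/dev/null&&python3 chk.py 6&&
python3 -m inch '[[0,0,0,-1e-4,14e-4,0,1]]'>/dev/null&&python3 chk.py 6&&
python3 -m inch '[[0,0,0,-2e-4,14e-4,-1e-4,1]]'>/dev/null&&python3 chk.py 6&&
python3 -m inch '[[0,0,0,0,14e-4,-1e-4,1]]'>/dev/null&&python3 chk.py 6&&
python3 -m inch '[[0,0,0,-1e-4,14e-4,0,1]]'>/dev/null&&python3 chk.py 6&&
python3 -m inch '[[0,0,0,0,13e-4,-1e-4,1]]'>/dev/null&&python3 chk.py 6&&
python3 -m inch '[[0,0,0,0,14e-4,-1e-4,1]]'>/dev/null&&python3 chk.py 6&&
python3 -m inch '[[0,0,0,1e-4,14e-4,-1e-4,1]]'>/dev/null&&python3 chk.py 6&&
python3 -m inch '[[0,0,0,1e-4,14e-4,0,1]]'>/dev/null&&python3 chk.py 6&&
python3 -m inch '[[0,0,0,2e-4,14e-4,-1e-4,1]]'>/dev/null&&python3 chk.py 6&&
python3 -m inch '[[0,0,0,1e-4,14e-4,-1e-4,1]]'>/dev/null&&python3 chk.py 6&&
python3 -m inch '[[0,0,0,3e-4,14e-4,0,1]]'>/dev/null&&python3 chk.py 6
```

```text
16.98 a234.3 R49.28 z0.2610 Ft -2.5 Fr -2.6 Fz 4.0 g0.0210
17.07 a236.1 R49.29 z0.2610 Ft -2.7 Fr -2.9 Fz 4.4 g0.0211
17.15 a237.7 R49.32 z0.2611 Ft -2.9 Fr -3.4 Fz 5.8 g0.0213
17.23 a239.3 R49.36 z0.2612 Ft -2.9 Fr -3.8 Fz 4.6 g0.0212
17.32 a240.9 R49.34 z0.2612 Ft -3.1 Fr -3.3 Fz 4.8 g0.0213
17.40 a242.5 R49.36 z0.2613 Ft -3.8 Fr -4.7 Fz 5.9 g0.0215
17.48 a244.1 R49.35 z0.2614 Ft -2.7 Fr -3.6 Fz 6.5 g0.0214
17.57 a245.6 R49.35 z0.2614 Ft -3.0 Fr -4.1 Fz 5.4 g0.0213
17.65 a247.2 R49.38 z0.2615 Ft -3.3 Fr -4.1 Fz 5.5 g0.0212
17.73 a248.8 R49.37 z0.2615 Ft -2.9 Fr -5.2 Fz 6.8 g0.0216
17.82 a250.4 R49.38 z0.2616 Ft -3.1 Fr -4.3 Fz 5.9 g0.0214
17.90 a251.9 R49.36 z0.2617 Ft -3.7 Fr -3.1 Fz 5.8 g0.0213
17.98 a253.5 R49.38 z0.2618 Ft -3.0 Fr -5.5 Fz 6.5 g0.0216
18.07 a255.1 R49.40 z0.2619 Ft -3.7 Fr -5.4 Fz 6.1 g0.0213
18.15 a256.6 R49.41 z0.2619 Ft -2.6 Fr -4.9 Fz 5.9 g0.0214
18.23 a258.2 R49.38 z0.2619 Ft -3.4 Fr -4.9 Fz 7.0 g0.0207
18.32 a259.7 R49.42 z0.2620 Ft -3.4 Fr -4.2 Fz 5.3 g0.0210
18.40 a261.3 R49.46 z0.2621 Ft -3.6 Fr -5.7 Fz 4.9 g0.0213
18.48 a262.8 R49.45 z0.2622 Ft -3.3 Fr -4.5 Fz 6.5 g0.0211
18.57 a264.5 R49.43 z0.2622 Ft -3.4 Fr -4.5 Fz 7.0 g0.0213
18.65 a266.0 R49.45 z0.2623 Ft -2.4 Fr -5.9 Fz 6.7 g0.0215
18.73 a267.6 R49.45 z0.2624 Ft -2.4 Fr -5.3 Fz 6.3 g0.0213
18.82 a269.2 R49.50 z0.2624 Ft -3.1 Fr -6.3 Fz 7.0 g0.0209
18.90 a270.6 R49.51 z0.2625 Ft -3.3 Fr -6.0 Fz 7.2 g0.0217
18.98 a272.1 R49.50 z0.2626 Ft -3.7 Fr -5.2 Fz 6.4 g0.0208
19.07 a273.7 R49.52 z0.2626 Ft -3.2 Fr -5.3 Fz 6.4 g0.0216
19.15 a275.3 R49.55 z0.2627 Ft -3.5 Fr -5.8 Fz 6.7 g0.0211
19.23 a276.8 R49.54 z0.2628 Ft -3.1 Fr -4.9 Fz 6.6 g0.0209
19.32 a278.4 R49.58 z0.2628 Ft -3.3 Fr -5.9 Fz 6.8 g0.0213
19.40 a280.0 R49.61 z0.2629 Ft -3.1 Fr -5.6 Fz 6.6 g0.0208
```

```bash
python3 -m inch '[[0,0,0,5e-4,14e-4,-5e-4,1]]'>/dev/null&&python3 chk.py 6&&
python3 -m inch '[[0,0,0,3e-4,13e-4,-1e-4,1]]'>/dev/null&&python3 chk.py 6&&
python3 -m inch '[[0,0,0,4e-4,14e-4,-1e-4,1]]'>/dev/null&&python3 chk.py 6&&
python3 -m inch '[[0,0,0,3e-4,13e-4,0,1]]'>/dev/null&&python3 chk.py 6&&
python3 -m inch '[[0,0,0,4e-4,14e-4,-1e-4,1]]'>/dev/null&&python3 chk.py 6&&
python3 -m inch '[[0,0,0,5e-4,13e-4,-1e-4,1]]'>/dev/null&&python3 chk.py 6&&
python3 -m inch '[[0,0,0,5e-4,13e-4,0,1]]'>/dev/null&&python3 chk.py 6&&
python3 -m inch '[[0,0,0,5e-4,13e-4,-1e-4,1]]'>/dev/null&&python3 chk.py 6&&
python3 -m inch '[[0,0,0,6e-4,13e-4,-1e-4,1]]'>/dev/null&&python3 chk.py 6&&
python3 -m inch '[[0,0,0,6e-4,12e-4,-1e-4,1]]'>/dev/null&&python3 chk.py 6&&
python3 -m inch '[[0,0,0,6e-4,13e-4,0,1]]'>/dev/null&&python3 chk.py 6&&
python3 -m inch '[[0,0,0,7e-4,12e-4,-1e-4,1]]'>/dev/null&&python3 chk.py 6&&
python3 -m inch '[[0,0,0,7e-4,12e-4,-1e-4,1]]'>/dev/null&&python3 chk.py 6&&
python3 -m inch '[[0,0,0,7e-4,12e-4,0,1]]'>/dev/null&&python3 chk.py 6&&
python3 -m inch '[[0,0,0,7e-4,12e-4,-1e-4,1]]'>/dev/null&&python3 chk.py 6&&
python3 -m inch '[[0,0,0,8e-4,11e-4,-1e-4,1]]'>/dev/null&&python3 chk.py 6&&
python3 -m inch '[[0,0,0,9e-4,11e-4,-1e-4,1]]'>/dev/null&&python3 chk.py 6&&
python3 -m inch '[[0,0,0,8e-4,11e-4,0,1]]'>/dev/null&&python3 chk.py 6&&
python3 -m inch '[[0,0,0,9e-4,11e-4,-1e-4,1]]'>/dev/null&&python3 chk.py 6&&
python3 -m inch '[[0,0,0,9e-4,11e-4,-1e-4,1]]'>/dev/null&&python3 chk.py 6&&
python3 -m inch '[[0,0,0,10e-4,10e-4,0,1]]'>/dev/null&&python3 chk.py 6&&
python3 -m inch '[[0,0,0,10e-4,10e-4,-1e-4,1]]'>/dev/null&&python3 chk.py 6&&
python3 -m inch '[[0,0,0,10e-4,9e-4,-1e-4,1]]'>/dev/null&&python3 chk.py 6&&
python3 -m inch '[[0,0,0,10e-4,10e-4,-1e-4,1]]'>/dev/null&&python3 chk.py 6&&
python3 -m inch '[[0,0,0,11e-4,9e-4,0,1]]'>/dev/null&&python3 chk.py 6&&
python3 -m inch '[[0,0,0,10e-4,9e-4,-1e-4,1]]'>/dev/null&&python3 chk.py 6&&
python3 -m inch '[[0,0,0,11e-4,8e-4,-1e-4,1]]'>/dev/null&&python3 chk.py 6&&
python3 -m inch '[[0,0,0,12e-4,9e-4,0,1]]'>/dev/null&&python3 chk.py 6&&
python3 -m inch '[[0,0,0,11e-4,7e-4,-1e-4,1]]'>/dev/null&&python3 chk.py 6&&
python3 -m inch '[[0,0,0,12e-4,8e-4,-1e-4,1]]'>/dev/null&&python3 chk.py 6
```

```text
19.48 a281.5 R49.53 z0.2630 Ft -3.6 Fr -4.1 Fz 3.4 g0.0210
19.57 a283.0 R49.59 z0.2631 Ft -3.0 Fr -3.8 Fz 4.3 g0.0213
19.65 a284.6 R49.58 z0.2631 Ft -2.7 Fr -3.9 Fz 5.1 g0.0214
19.73 a286.1 R49.63 z0.2632 Ft -3.4 Fr -4.5 Fz 4.7 g0.0211
19.82 a287.7 R49.65 z0.2633 Ft -2.0 Fr -4.6 Fz 4.4 g0.0211
19.90 a289.3 R49.65 z0.2633 Ft -2.8 Fr -3.9 Fz 4.2 g0.0213
19.98 a290.8 R49.67 z0.2634 Ft -3.4 Fr -4.7 Fz 5.6 g0.0209
20.07 a292.4 R49.70 z0.2635 Ft -3.1 Fr -4.7 Fz 4.4 g0.0212
20.15 a293.9 R49.72 z0.2636 Ft -3.7 Fr -4.2 Fz 4.0 g0.0211
20.23 a295.5 R49.72 z0.2636 Ft -3.1 Fr -4.3 Fz 3.9 g0.0209
20.32 a297.1 R49.74 z0.2637 Ft -2.4 Fr -4.4 Fz 4.4 g0.0212
20.40 a298.6 R49.78 z0.2638 Ft -2.2 Fr -5.2 Fz 5.3 g0.0210
20.48 a300.2 R49.78 z0.2638 Ft -3.5 Fr -5.0 Fz 5.1 g0.0212
20.57 a301.7 R49.82 z0.2639 Ft -2.8 Fr -5.1 Fz 6.0 g0.0213
20.65 a303.3 R49.86 z0.2640 Ft -2.9 Fr -4.4 Fz 4.7 g0.0209
20.73 a304.7 R49.85 z0.2640 Ft -4.0 Fr -4.3 Fz 3.7 g0.0213
20.82 a306.3 R49.83 z0.2641 Ft -3.0 Fr -4.6 Fz 4.4 g0.0213
20.90 a307.9 R49.88 z0.2641 Ft -3.2 Fr -5.0 Fz 5.5 g0.0209
20.98 a309.4 R49.92 z0.2642 Ft -3.0 Fr -4.5 Fz 4.1 g0.0212
21.07 a311.0 R49.93 z0.2643 Ft -2.4 Fr -4.2 Fz 3.8 g0.0213
21.15 a312.5 R49.95 z0.2644 Ft -3.3 Fr -5.3 Fz 4.6 g0.0214
21.23 a314.1 R49.97 z0.2644 Ft -3.0 Fr -4.2 Fz 3.5 g0.0213
21.32 a315.6 R49.97 z0.2645 Ft -2.7 Fr -4.0 Fz 4.3 g0.0215
21.40 a317.1 R50.02 z0.2646 Ft -2.7 Fr -3.9 Fz 3.4 g0.0212
21.48 a318.7 R50.03 z0.2647 Ft -3.2 Fr -4.2 Fz 4.3 g0.0214
21.57 a320.2 R50.07 z0.2648 Ft -3.2 Fr -5.0 Fz 4.9 g0.0212
21.65 a321.7 R50.07 z0.2648 Ft -2.7 Fr -4.2 Fz 2.2 g0.0214
21.73 a323.3 R50.08 z0.2648 Ft -2.5 Fr -4.4 Fz 3.3 g0.0208
21.82 a324.9 R50.12 z0.2649 Ft -2.6 Fr -3.1 Fz 3.8 g0.0209
21.90 a326.5 R50.14 z0.2650 Ft -3.2 Fr -4.4 Fz 3.3 g0.0213
```

```bash
python3 -m inch '[[0,0,0,12e-4,7e-4,0,1]]'>/dev/null&&python3 chk.py 6&&
python3 -m inch '[[0,0,0,12e-4,7e-4,-1e-4,1]]'>/dev/null&&python3 chk.py 6&&
python3 -m inch '[[0,0,0,12e-4,7e-4,-1e-4,1]]'>/dev/null&&python3 chk.py 6&&
python3 -m inch '[[0,0,0,13e-4,6e-4,-1e-4,1]]'>/dev/null&&python3 chk.py 6&&
python3 -m inch '[[0,0,0,13e-4,6e-4,0,1]]'>/dev/null&&python3 chk.py 6&&
python3 -m inch '[[0,0,0,12e-4,5e-4,-1e-4,1]]'>/dev/null&&python3 chk.py 6&&
python3 -m inch '[[0,0,0,13e-4,5e-4,-1e-4,1]]'>/dev/null&&python3 chk.py 6&&
python3 -m inch '[[0,0,0,14e-4,5e-4,0,1]]'>/dev/null&&python3 chk.py 6&&
python3 -m inch '[[0,0,0,13e-4,5e-4,-1e-4,1]]'>/dev/null&&python3 chk.py 6&&
python3 -m inch '[[0,0,0,13e-4,4e-4,-1e-4,1]]'>/dev/null&&python3 chk.py 6&&
python3 -m inch '[[0,0,0,14e-4,3e-4,-1e-4,1]]'>/dev/null&&python3 chk.py 6&&
python3 -m inch '[[0,0,0,13e-4,4e-4,0,1]]'>/dev/null&&python3 chk.py 6&&
python3 -m inch '[[0,0,0,14e-4,2e-4,-1e-4,1]]'>/dev/null&&python3 chk.py 6&&
python3 -m inch '[[0,0,0,14e-4,3e-4,-1e-4,1]]'>/dev/null&&python3 chk.py 6&&
python3 -m inch '[[0,0,0,13e-4,2e-4,0,1]]'>/dev/null&&python3 chk.py 6&&
python3 -m inch '[[0,0,0,14e-4,2e-4,-1e-4,1]]'>/dev/null&&python3 chk.py 6&&
python3 -m inch '[[0,0,0,14e-4,1e-4,-1e-4,1]]'>/dev/null&&python3 chk.py 6&&
python3 -m inch '[[0,0,0,14e-4,1e-4,-1e-4,1]]'>/dev/null&&python3 chk.py 6&&
python3 -m inch '[[0,0,0,14e-4,1e-4,0,1]]'>/dev/null&&python3 chk.py 6&&
python3 -m inch '[[0,0,0,14e-4,0,-1e-4,1]]'>/dev/null&&python3 chk.py 6&&
python3 -m inch '[[0,0,0,14e-4,0,-1e-4,1]]'>/dev/null&&python3 chk.py 6&&
python3 -m inch '[[0,0,0,14e-4,-1e-4,0,1]]'>/dev/null&&python3 chk.py 6&&
python3 -m inch '[[0,0,0,14e-4,-1e-4,-1e-4,1]]'>/dev/null&&python3 chk.py 6&&
python3 -m inch '[[0,0,0,14e-4,-1e-4,-1e-4,1]]'>/dev/null&&python3 chk.py 6&&
python3 -m inch '[[0,0,0,14e-4,-2e-4,-1e-4,1]]'>/dev/null&&python3 chk.py 6&&
python3 -m inch '[[0,0,0,13e-4,-2e-4,0,1]]'>/dev/null&&python3 chk.py 6&&
python3 -m inch '[[0,0,0,14e-4,-3e-4,-1e-4,1]]'>/dev/null&&python3 chk.py 6&&
python3 -m inch '[[0,0,0,14e-4,-2e-4,-1e-4,1]]'>/dev/null&&python3 chk.py 6&&
python3 -m inch '[[0,0,0,13e-4,-4e-4,0,1]]'>/dev/null&&python3 chk.py 6&&
python3 -m inch '[[0,0,0,14e-4,-3e-4,-1e-4,1]]'>/dev/null&&python3 chk.py 6&&
python3 -m inch '[[0,0,0,13e-4,-4e-4,-1e-4,1]]'>/dev/null&&python3 chk.py 6&&
python3 -m inch '[[0,0,0,13e-4,-5e-4,-1e-4,1]]'>/dev/null&&python3 chk.py 6&&
python3 -m inch '[[0,0,0,14e-4,-5e-4,0,1]]'>/dev/null&&python3 chk.py 6&&
python3 -m inch '[[0,0,0,13e-4,-5e-4,-1e-4,1]]'>/dev/null&&python3 chk.py 6
```

```text
21.98 a328.1 R50.14 z0.2651 Ft -2.1 Fr -4.7 Fz 4.2 g0.0212
22.07 a328.5 R50.16 z0.2651 Ft -8.4 Fr -4.0 Fz 1.6 g0.0214
```

Ft jumped from -2 to -8.4 N and the wheel stopped following at about 1.91 turns. I'll confirm with a small 0.5 mm nudge, then relax.

```bash
python3 -m inch '[[0,0,0,4e-4,3e-4,0,1],[0,0,0,4e-4,3e-4,0,1]]'>/dev/null; python3 chk.py; python3 -m inch '[[0,0,0,-7e-4,-4e-4,0,1],[0,0,0,-14e-4,-8e-4,0,1],[0,0,0,-14e-4,-8e-4,0,1]]'>/dev/null; python3 chk.py
```

```text
22.23 a328.5 R50.18 z0.2651 Ft -7.1 Fr -4.6 Fz 2.9 g0.0213
22.48 a328.3 R50.15 z0.2651 Ft -2.9 Fr -4.2 Fz 3.3 g0.0211
```

```bash
python3 -m inch '[[0,0,0,14e-4,8e-4,0,1],[0,0,0,14e-4,8e-4,0,1]]'>/dev/null; python3 chk.py 9 && python3 -m inch '[[0,0,0,6e-4,3e-4,0,1],[0,0,0,6e-4,3e-4,0,1]]'>/dev/null; python3 chk.py; python3 -m inch '[[0,0,0,-8e-4,-4e-4,0,1],[0,0,0,-18e-4,-10e-4,0,1],[0,0,0,-18e-4,-10e-4,0,1]]'>/dev/null; python3 chk.py
```

```text
22.65 a328.5 R50.17 z0.2651 Ft -7.5 Fr -5.2 Fz 3.5 g0.0213
22.82 a328.6 R50.15 z0.2651 Ft -9.4 Fr -3.9 Fz 2.8 g0.0213
23.07 a328.3 R50.15 z0.2651 Ft -4.7 Fr -3.3 Fz 4.2 g0.0215
```

Stop confirmed: 9 N and the wheel doesn't move. Releasing slowly and backing off upward.

```bash
python3 -m inch '[[0,0,0,0,0,0,0.7],[0,0,0,0,0,0,0.6],[0,0,0,0,0,0,0.4],[0,0,0,0,0,0,0.2],[0,0,0,0,0,0,0],[0,0,0,0,0,0,0],[0,0,0,0,0,-0.01,0],[0,0,0,0,0,-0.03,0],[0,0,0,0,0,-0.05,0],[0,0,0,0,0,-0.065,0],[0,0,0,0,0,-0.07,0],[0,0,0,0,0,-0.07,0]]'
python3 - <<'E'
from h import *
u=np.array([-.277,.961]);w=np.array([.961,.277])
for n in("wrist","scene","top"):
    c=camera(n);cv2.imwrite(f"pics/{n}2.png",c["image"]);P=pts(c);z=P[...,2];hsv=cv2.cvtColor(c["image"],cv2.COLOR_BGR2HSV);H,S=hsv[...,0],hsv[...,1]
    d=P[...,:2]-[.561,-.23];y=d@u;x=d@w
    k=(z>.145)&(z<.162)&(abs(x)<.12)&(abs(y)<.06)&(S<90);q=P[k]
    if len(q)>50:print(n,"crosshead",np.round(np.hstack([*map(np.ravel,cv2.minAreaRect((q[:,:2]*1000).astype(np.float32)))]),1))
    k=(S>80)&(H<28)&(z>.015)&(z<.04)&(abs(x)<.04)&(y>.12)&(y<.175);q=P[k];print(n,"hat n",k.sum())
    if k.sum()<20: continue
    print(" end y",np.percentile(y[k],[98,100]).round(4),"z",np.median(z[k]).round(4))
    for a in np.arange(.12,.16,.008):
        j=k&(y>a)&(y<a+.008)
        if j.any():print("  %.3f %.4f..%.4f mid %.4f"%(a+.004,x[j].min(),x[j].max(),(x[j].min()+x[j].max())/2))
E
```

```text
time_s: 24.07
ee_pos: [0.6107, -0.2419, 0.338]
eef_rot: [[-0.277, 0.961, 0.004], [0.961, 0.277, -0.002], [-0.003, 0.003, -1.0]]
contact_force: [1.0, 0.2, 0.8]
finger_gap: 0.0852
wrist crosshead [ 561.4 -229.1  189.2   45.5   15.6]
wrist hat n 1100
 end y [0.144  0.1444] z 0.0284
  0.124 -0.0143..0.0205 mid 0.0031
  0.132 -0.0145..0.0207 mid 0.0031
  0.140 -0.0142..0.0218 mid 0.0038
  0.148 -0.0136..0.0217 mid 0.0040
scene crosshead [ 560.5 -230.7  189.8   44.4   15.9]
scene hat n 294
 end y [0.1568 0.1581] z 0.0265
  0.124 -0.0138..0.0204 mid 0.0033
  0.132 -0.0141..0.0208 mid 0.0033
  0.140 -0.0132..0.0211 mid 0.0039
  0.148 -0.0127..0.0225 mid 0.0049
  0.156 -0.0123..0.0181 mid 0.0029
top crosshead [ 611.5 -214.8   84.2   46.2   15. ]
top hat n 167
 end y [0.1547 0.1554] z 0.0276
  0.124 -0.0135..0.0188 mid 0.0027
  0.132 -0.0131..0.0190 mid 0.0030
  0.140 -0.0119..0.0195 mid 0.0038
  0.148 -0.0116..0.0189 mid 0.0036
  0.156 -0.0102..0.0194 mid 0.0046
```

View pics/wrist2.png

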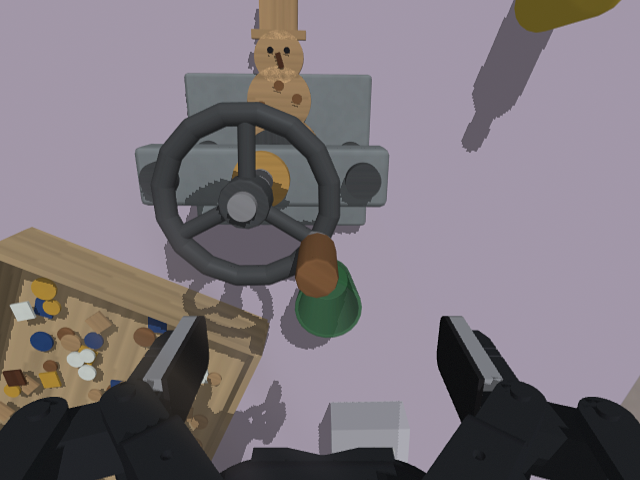

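The wrist view shows the handle at (318,263), with nothing knocked. The crosshead fit matches the start, so the press hasn't moved, and the hat is clear at (278,15). Going to the hat.

```bash
python3 -m inch '[[0,0,0.005,0.02,-0.005,0,0],[0,0,0.01,0.055,-0.014,0,0],[0,0,0.02,0.092,-0.023,0,0],[0,0,0.03,0.128,-0.032,0,0],[0,0,0.035,0.154,-0.039,0.015,0],[0,0,0.035,0.1623,-0.0408,0.045,0],[0,0,0.035,0.1623,-0.0408,0.08,0],[0,0,0.035,0.1623,-0.0408,0.12,0],[0,0,0.035,0.1623,-0.0408,0.16,0],[0,0,0.035,0.1623,-0.0408,0.2,0],[0,0,0.035,0.1623,-0.0408,0.235,0],[0,0,0.035,0.1623,-0.0408,0.26,0],[0,0,0.035,0.1623,-0.0408,0.28,0],[0,0,0.035,0.1623,-0.0408,0.293,0],[0,0,0.035,0.1623,-0.0408,0.3,0],[0,0,0.035,0.1623,-0.0408,0.305,0],[0,0,0.035,0.1623,-0.0408,0.306,0],[0,0,0.035,0.1623,-0.0408,0.306,0]]'
python3 - <<'E'
from h import *
c=camera("wrist");cv2.imwrite("pics/w3.png",c["image"])
E
```

```text
time_s: 25.72
ee_pos: [0.5256, -0.0968, 0.0295]
eef_rot: [[-0.244, 0.97, 0.0], [0.97, 0.244, -0.0], [-0.0, 0.0, -1.0]]
contact_force: [0.9, -0.5, 0.4]
finger_gap: 0.0851
```

View pics/w3.png

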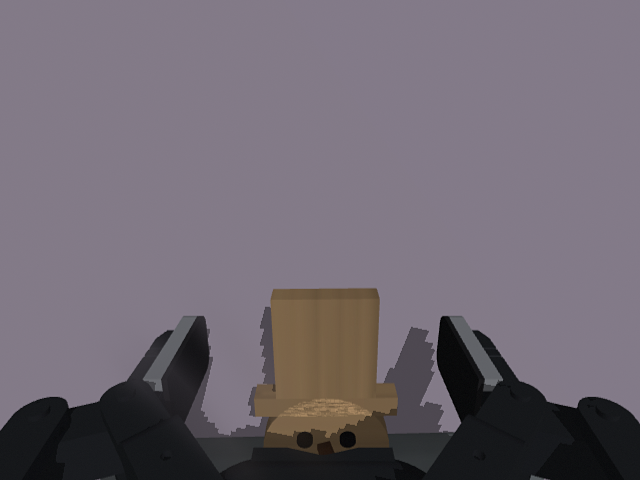

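The hat crown spans columns 272–379, central between the pads (207 and 440). I'll raise 2 mm, close slowly and then firm up.

```bash
python3 -m inch '[[0,0,0,0,0.0005,-0.002,0.2],[0,0,0,0,0.0005,-0.002,0.35],[0,0,0,0,0.0005,-0.002,0.45],[0,0,0,0,0.0005,-0.002,0.5],[0,0,0,0,0.0005,-0.002,0.55],[0,0,0,0,0.0005,-0.002,0.65],[0,0,0,0,0.0005,-0.002,1],[0,0,0,0,0.0005,-0.002,1],[0,0,0,0,0.0005,-0.002,1]]' 25; python3 -m inch '[[0,0,0,0,0,0,1],[0,0,0,0,0,0,1],[0,0,0,0,0,-0.001,1],[0,0,0,0,0,-0.002,1],[0,0,0,0,0,-0.004,1],[0,0,0,0,0,-0.004,1]]' 80
```

```text
time_s: 26.52
ee_pos: [0.5261, -0.0967, 0.0314]
eef_rot: [[-0.244, 0.97, 0.0], [0.97, 0.244, -0.0], [-0.0, 0.0, -1.0]]
contact_force: [-0.0, 0.3, 2.5]
finger_gap: 0.0356
time_s: 27.02
ee_pos: [0.5257, -0.0966, 0.0353]
eef_rot: [[-0.243, 0.97, -0.0], [0.97, 0.244, 0.0], [0.0, -0.0, -1.0]]
contact_force: [-0.6, -0.5, -1.2]
finger_gap: 0.0343
```

```bash
python3 -m inch '[[0,0,0,0.004,0,-0.001,1],[0,0,0,0.012,0,-0.002,1],[0,0,0,0.024,0,-0.002,1],[0,0,0,0.036,0,-0.002,1],[0,0,0,0.048,0,-0.002,1],[0,0,0,0.06,0,-0.002,1],[0,0,0,0.06,0,-0.002,1]]' ; python3 chk.py; python3 -m inch '[[0,0,0,0.01,0,0,1],[0,0,0,0.025,0,0,1],[0,0,0,0.04,0,0,1],[0,0,0,0.055,0,0,1],[0,0,0,0.07,0,0,1],[0,0,0,0.083,0,0,1],[0,0,0,0.092,0,0,1],[0,0,0,0.095,0,0,1],[0,0,0,0.095,0,0,1]]'
python3 - <<'E'
from h import *
s=r.get_state()
for n in("scene","top"):
    c=camera(n);cv2.imwrite(f"pics/{n}4.png",c["image"]);P=pts(c);z=P[...,2];hsv=cv2.cvtColor(c["image"],cv2.COLOR_BGR2HSV);H,S=hsv[...,0],hsv[...,1]
    k=(S>80)&(H<28)&(z>.01)&(z<.06)&(P[...,0]>.45)&(P[...,0]<.6)&(P[...,1]>-.15)&(P[...,1]<.08);q=P[k]
    u=np.array([-.244,.97]);y=(q[:,:2]-s["ee_pos"][:2])@u
    for a in np.arange(-.2,.02,.02):
        j=(y>a)&(y<a+.02)
        if j.sum()>5:print(n,a.round(3),j.sum(),np.median(q[j],0).round(4))
E
```

```text
time_s: 27.6
ee_pos: [0.5096, -0.0357, 0.0369]
eef_rot: [[-0.246, 0.969, -0.002], [0.969, 0.246, 0.001], [0.002, -0.002, -1.0]]
contact_force: [-0.2, -0.7, -1.5]
finger_gap: 0.034
27.60 a88.5 R200.78 z0.0369 Ft 0.4 Fr -0.6 Fz -1.5 g0.0340
time_s: 28.35
ee_pos: [0.4881, 0.0542, 0.0373]
eef_rot: [[-0.245, 0.97, 0.0], [0.97, 0.245, -0.0], [-0.0, 0.0, -1.0]]
contact_force: [0.2, -0.2, -0.4]
finger_gap: 0.0342
scene -0.2 48 [ 0.5339 -0.1232  0.0312]
scene -0.18 308 [ 0.5301 -0.11    0.0306]
scene -0.16 392 [ 0.5263 -0.0912  0.0308]
scene -0.14 383 [ 0.5209 -0.0715  0.0308]
scene -0.12 276 [ 0.516  -0.0523  0.0312]
scene -0.1 271 [ 0.5107 -0.0328  0.0314]
scene -0.08 240 [ 0.506  -0.0139  0.0314]
scene -0.06 199 [0.5009 0.0062 0.0315]
scene -0.04 192 [0.4959 0.0257 0.0317]
scene -0.02 130 [0.4913 0.0425 0.0313]
top -0.2 25 [ 0.5351 -0.1223  0.0326]
top -0.18 190 [ 0.5301 -0.1094  0.0321]
top -0.16 245 [ 0.5271 -0.091   0.0323]
top -0.14 237 [ 0.5215 -0.0706  0.0324]
top -0.12 169 [ 0.5162 -0.0522  0.032 ]
top -0.1 172 [ 0.511  -0.0336  0.0329]
top -0.08 151 [ 0.5055 -0.0134  0.0326]
top -0.06 123 [0.5002 0.0073 0.0329]
top -0.04 41 [0.4921 0.018  0.0337]
```

View pics/scene4.png

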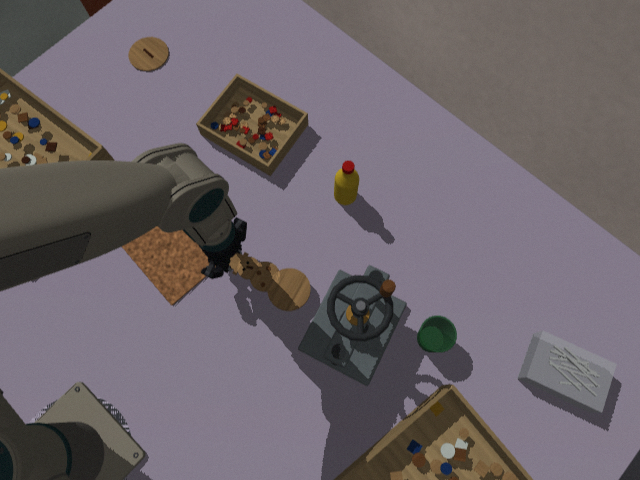

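The plaque is out, level, with its top around 0.032 over its whole length, but held deep. The tips reach well below its underside, so laying it flat on the mat would ground the tips first. I'll measure how far they protrude.

```bash
python3 - <<'E'
from h import *
s=r.get_state();R=np.array(s["eef_rot"]);p=np.array(s["ee_pos"]);print(p.round(4))
c=camera("wrist");cv2.imwrite("pics/w5.png",c["image"]);P=pts(c);L=(P-p)@R;V=c["image"].max(-1)
for sg in(1,-1):
    k=(c["depth"]>0)&(sg*L[...,1]>.0175)&(sg*L[...,1]<.05)&(abs(L[...,0])<.03)&(P[...,2]>.004)
    q=L[k];print(sg,k.sum(),"toolz pct",np.percentile(q[:,2],[50,90,97,99.5]).round(4),"x",np.percentile(q[:,0],[1,99]).round(4))
    print(np.histogram(q[:,2],bins=np.arange(-.03,.04,.004))[0])
k=(abs(L[...,1])<.015)&(L[...,0]>-.01)&(L[...,0]<.03)&(L[...,2]<.03)&(L[...,2]>-.03);print("hat top tool z",np.median(L[k][:,2]).round(4),"front x",np.percentile(L[k][:,0],99).round(4))
E
```

```text
[0.4886 0.0534 0.0374]
1 18523 toolz pct [-0.0322  0.0043  0.0323  0.0331] x [-0.0164  0.0278]
[1681  972  623  325  569  298  347  312  508  204  160  114   25    0
    1 1167    0]
-1 16957 toolz pct [-0.0331 -0.0079  0.0123  0.0326] x [-0.0109  0.0281]
[1659  948  611  286  338  205  249  215  323  195  154  102   21    0
    0  322    0]
hat top tool z 0.0039 front x 0.0219
```

View pics/w5.png

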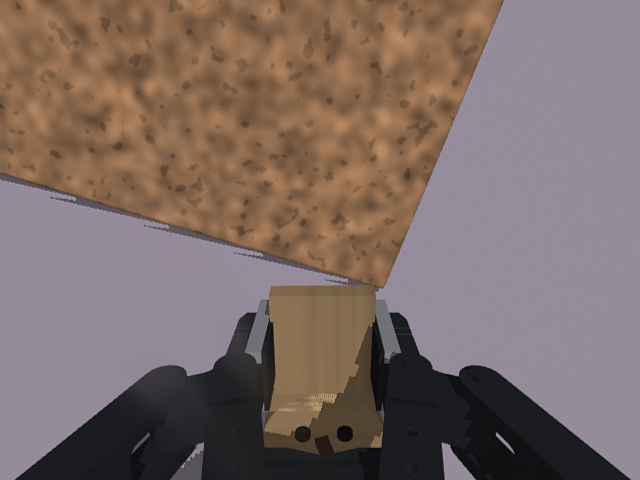

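Tips are ~20 mm ahead at this gap and the hat underside is 12 mm ahead, so they protrude 8 mm. In the wrist view the mat fills the top and the hat is firmly held at (322,345). I'll move over the mat aligned with it, then tilt slightly so the belly lands first and the hat only settles the last few mm.

```bash
python3 -m inch '[[0,0,0,0.002,0,-0.01,1],[0,0,0.02,0.01,0,-0.02,1],[0,0,0.05,0.03,0.001,-0.03,1],[0,0,0.09,0.055,0.001,-0.03,1],[0,0,0.13,0.082,0.002,-0.03,1],[0,0,0.17,0.11,0.003,-0.03,1],[0,0,0.21,0.138,0.003,-0.03,1],[0,0,0.25,0.166,0.004,-0.03,1],[0,0,0.28,0.192,0.005,-0.03,1],[0,0,0.305,0.214,0.005,-0.03,1],[0,0,0.319,0.228,0.005,-0.03,1],[0,0,0.319,0.2322,0.0053,-0.03,1],[0,0,0.319,0.2322,0.0053,-0.03,1],[0,0,0.319,0.2322,0.0053,-0.03,1]]'
python3 - <<'E'
from h import *
s=r.get_state();R=np.array(s["eef_rot"]);p=np.array(s["ee_pos"])
for n in("wrist","scene","top"):
    c=camera(n);P=pts(c);z=P[...,2];hsv=cv2.cvtColor(c["image"],cv2.COLOR_BGR2HSV);L=(P-p)@R
    k=(z>.04)&(z<.075)&(hsv[...,1]>70)&(hsv[...,0]<28)&(abs(L[...,1])<.06)&(L[...,0]>-.22)&(L[...,0]<.03)&(L[...,2]>-.01)
    if k.sum()<30: print(n,k.sum());continue
    l=L[k];b=l[l[:,0]<-.08];print(n,k.sum(),"x range",np.percentile(l[:,0],[.5,99.5]).round(4),"z at hat/belly",np.median(l[l[:,0]>0][:,2]) if (l[:,0]>0).any() else None,np.median(b[:,2]) if len(b) else None,"belly y",np.percentile(b[:,1],[.5,99.5]).round(4) if len(b) else None)
    cv2.imwrite(f"pics/{n}6.png",c["image"])
E
```

```text
time_s: 29.67
ee_pos: [0.4372, 0.2797, 0.0677]
eef_rot: [[0.073, 0.997, 0.0], [0.997, -0.073, -0.0], [-0.0, 0.001, -1.0]]
contact_force: [0.5, -0.2, -1.7]
finger_gap: 0.034
wrist 16963 x range [-0.0453  0.022 ] z at hat/belly 0.0039036453840589694 None belly y None
scene 2624 x range [-0.1861  0.0166] z at hat/belly 0.005807269389031396 0.006536735680775906 belly y [-0.0411  0.0446]
top 1695 x range [-0.1844 -0.0144] z at hat/belly None 0.005569083742895426 belly y [-0.0417  0.0442]
```

```bash
python3 -m inch '[[0,0.01,0,0,0,0.008,1],[0,0.02,0,0,0,0.016,1],[0,0.03,0,0,0,0.024,1],[0,0.04,0,0,0,0.031,1],[0,0.045,0,0,0,0.036,1],[0,0.045,0,0,0,0.0385,1],[0,0.045,0,0,0,0.04,1],[0,0.045,0,0,0,0.04,1],[0,0.045,0,0,0,0.04,1]]'; python3 -m inch '[[0,0,0,0,0,0.0005,1],[0,0,0,0,0,0.001,1],[0,0,0,0,0,0.001,1]]' | grep -E 'pos|force'; python3 -m inch '[[0,0,0,0,0,0.0005,1],[0,0,0,0,0,0.001,1],[0,0,0,0,0,0.001,1]]' | grep -E 'pos|force'
```

```text
time_s: 30.57
ee_pos: [0.4359, 0.2794, 0.0293]
eef_rot: [[0.073, 0.997, 0.001], [0.996, -0.073, 0.043], [0.043, -0.002, -0.999]]
contact_force: [-7.8, -5.4, 22.8]
finger_gap: 0.0345
ee_pos: [0.4359, 0.2794, 0.0293]
contact_force: [-9.6, -7.1, 31.1]
ee_pos: [0.4359, 0.2795, 0.0292]
contact_force: [-12.4, -9.2, 39.1]
```

The fingertips reached the mat first, so the nominal 25 mm holds. Backing off at once, and tilting a little more so the belly end rests while the tips stay just clear.

```bash
python3 -m inch '[[0,0,0,0,0,-0.003,1],[0,0,0,0,0,-0.006,1],[0,0.012,0,0,0,-0.006,1],[0,0.024,0,0,0,-0.006,1],[0,0.024,0,0,0,-0.006,1]]'
python3 - <<'E'
from h import *
s=r.get_state();R=np.array(s["eef_rot"]);p=np.array(s["ee_pos"])
for n in("scene","top"):
    c=camera(n);P=pts(c);z=P[...,2];hsv=cv2.cvtColor(c["image"],cv2.COLOR_BGR2HSV);L=(P-p)@R
    k=(abs(L[...,1])<.045)&(L[...,0]>-.19)&(L[...,0]<.02)&(L[...,2]>0)&(L[...,2]<.02)&(z<.035)
    for a in (-.18,-.14,-.1,-.06,-.02,.01):
        j=k&(abs(L[...,0]-a)<.008)&(abs(L[...,1])<.012)
        if j.sum()>3: print(n,a,j.sum(),np.median(z[j]).round(4),np.median(L[j][:,2]).round(4))
    M=np.linalg.norm(P[...,:2]-[.40,.33],axis=-1)<.02; print("mat z",np.median(z[M]).round(4) if M.any() else None)
    cv2.imwrite(f"pics/{n}7.png",c["image"])
E
```

```text
time_s: 31.48
ee_pos: [0.4363, 0.2795, 0.0305]
eef_rot: [[0.073, 0.997, 0.004], [0.995, -0.073, 0.069], [0.069, -0.001, -0.998]]
contact_force: [0.0, 0.5, -0.3]
finger_gap: 0.0344
scene -0.18 94 0.0111 0.0071
scene -0.14 82 0.0151 0.0058
scene -0.1 83 0.0176 0.0059
scene -0.06 72 0.0208 0.0056
scene -0.02 74 0.0241 0.0051
scene 0.01 53 0.0253 0.0058
mat z 0.0041
top -0.18 55 0.0118 0.0065
top -0.14 54 0.0152 0.0058
top -0.1 51 0.0176 0.0064
top -0.06 53 0.0214 0.0049
top -0.02 22 0.0234 0.0055
mat z None
```

Belly end rests on the mat and force is about zero. Easing the grip open slowly, then rising straight up.

```bash
python3 -m inch '[[0,0,0,0,0,0,1],[0,0,0,0,0,0,0.8],[0,0,0,0,0,0,0.6],[0,0,0,0,0,0,0.56],[0,0,0,0,0,0,0.5],[0,0,0,0,0,0,0.4],[0,0,0,0,0,0,0.2],[0,0,0,0,0,0,0],[0,0,0,0,0,0,0],[0,0,0,0,0,0,0],[0,0,0,0,0,-0.01,0],[0,0,0,0,0,-0.03,0],[0,0,0,0,0,-0.06,0],[0,0,0,0,0,-0.095,0],[0,0,0,0,0,-0.13,0],[0,0,0,0,0,-0.16,0],[0,0,0,0,0,-0.18,0],[0,0,0,0,0,-0.18,0]]' 20
python3 - <<'E'
from h import *
c=camera("wrist");cv2.imwrite("pics/w8.png",c["image"])
for n in ("wrist","scene","top"):
    c=camera(n);P=pts(c);z=P[...,2];M=np.array([.4315,.2122]);d=P[...,:2]-M;a=np.array([.0715,.997]);b=np.array([.997,-.0715]);y=d@a;x=d@b
    k=(z>.009)&(z<.02)&(abs(x)<.09)&(abs(y)<.14)&(P[...,2]<.03)
    if k.sum()>50:
        print(n,k.sum(),"y",np.percentile(y[k],[.5,99.5]).round(4),"x",np.percentile(x[k],[.5,99.5]).round(4),"z belly",np.median(z[k&(y<-.05)]).round(4),"z hat",np.median(z[k&(y>.05)]).round(4))
    u=np.array([-.277,.961]);w=np.array([.961,.277]);e=P[...,:2]-[.561,-.23]
    k=(z>.145)&(z<.162)&(abs(e@w)<.12)&(abs(e@u)<.06)
    if k.sum()>100:print(n,"crosshead",np.round(np.hstack([*map(np.ravel,cv2.minAreaRect((P[k][:,:2]*1000).astype(np.float32)))]),1))
E
```

```text
time_s: 33.08
ee_pos: [0.4392, 0.2688, 0.2173]
eef_rot: [[0.072, 0.997, 0.015], [0.995, -0.073, 0.073], [0.074, 0.01, -0.997]]
contact_force: [0.9, -0.4, 0.8]
finger_gap: 0.0856
wrist 14451 y [-0.1126  0.0904] x [-0.0399  0.0437] z belly 0.0132 z hat 0.0133
scene 2154 y [-0.116   0.0877] x [-0.0414  0.0452] z belly 0.0117 z hat 0.0118
scene crosshead [ 560.9 -230.8  190.4   44.8   15.8]
top 1795 y [-0.1354  0.0909] x [-0.087   0.0875] z belly 0.0124 z hat 0.0118
top crosshead [ 560.8 -229.1  189.3   45.8   15.5]
```

View pics/w8.png

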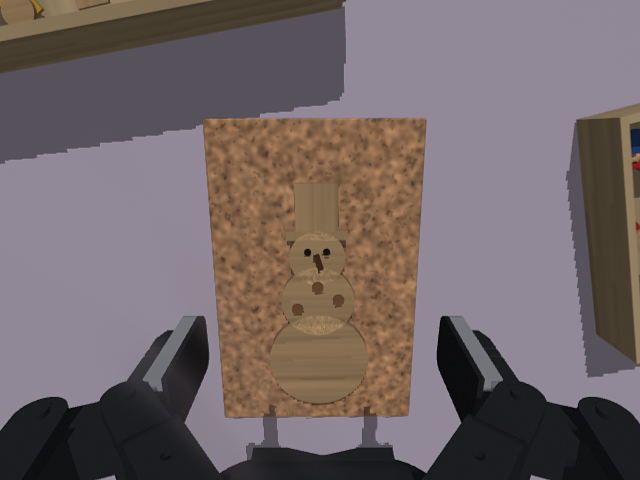

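The snowman lies flat within the mat (hat top at (316,183), belly bottom at (318,403), mat edges at rows 120–416). Its top is level at both ends, the press hasn't moved and the gripper is clear. Handing in.

```bash
python3 -c "
from station import workorder
print(workorder.close_job())"
```

```text
the job is handed in; nothing more can be done
None
```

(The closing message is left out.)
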